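Pack the club hammers for transport on the tool cart

ROBOT

A 6-joint arm with a two-finger parallel gripper is mounted at the origin on the work surface. World frame = base frame: x ahead of the robot, y to its left, z up, the work surface at z = 0. Lengths are in m, angles in rad, forces in N, time in s.
With the tool pointing down it reaches from about 0.375 to 0.9 m from the base axis. Payload 3.1 kg.
Tool frame: the origin (TCP) lies midway between the tips of the shut fingers; the grasp point (between the pads) lies 19 mm behind it; z points along the fingers, y is the line along which they close (so a half turn about z gives the same grasp; the last joint's range is limited). The gripper opens to 85 mm and grips with 20 to 120 N. Pads are 22 mm wide; open, the fingers measure 114 mm over their backs; the gripper's body (76 mm by 85 mm) begins 54 mm behind the grasp point. The pads swing forward as they close: fully open they stand 13 mm farther back than shut.
Start: joints at [1.169, 0.527, 1.433, -0, 1.181, -0.178], TCP at [0.138, 0.61, 0.231] pointing down, gripper open.
Joint ranges: [-3.08, 3.08], [-0.75, 2.2], [0.22, 2.44], [-1.43, 4.57], [0, 2.65], [-2.85, 2.85]. Speed limits (rad/s): [2.79, 2.79, 3.14, 3.14, 3.14, 3.14].

INTERFACE

Orientations are given as a unit quaternion [x, y, z, w].
In Python, from station import manip gives the robot as it stands. The module is installed in compiled form; this text tells all that it offers.
- The arm moves only by the tool apply_moves, never from a script. Its arguments are lists of equal length, an entry for each row: "claw": the gripper's target within -1 to 1 (fully open at 1, half-way at 0, shut at -1); "travel": the shift along the tool's x, y, z scaled (see below), a list of three; "turn": the turn, a rotation vector about the tool's x, y, z scaled (see below), a list of three. In form: {"claw": [claw, ...], "travel": [[dx, dy, dz], ...], "turn": [[rx, ry, rz], ...]}. A call has 1 to 5 rows; each row is the pose to reach, as a shift and turn from the pose commanded when the call began, along the tool's axes at that moment, turning the shorter way round; what a row does not reach only later rows make up. The controller multiplies each number of a shift by 800 mm and each number of a turn by 180 degrees. A row lasts 1/12 s, in which the tool goes at most 41.7 mm and 7.16 degrees, less where a joint would pass 70% of its speed; a pose out of reach is approached as far as the arm can. A call with a number of a shift or a turn outside -1 to 1 is refused whole. A call with a gripper value outside its range is refused whole. The fingers move at their own pace and stop on an object; "newtons" is the grip in N (left out, the last holds). Time passes only in rows, so rows that repeat a pose let the fingers close. It gives the time, the measured TCP pose, the force, the opening and the grip force at its end, in the units of the state.
- manip.sense(): the state, without advancing time (a new reading comes with each control period).
- manip.snapshot(name): name is "scene" or "top" or "wrist"; returns a dict with "pixels" (400x640x3 uint8, red, green, blue), "depth" (400x640 float32, m along the optical axis (not along the pixel's ray), 0 where there is no reading), "intrinsics" (3x3 intrinsics, pixels), "R" (3x3) and "t" (3): a world point X has camera coordinates R X + t. Camera axes: x right, y down, z forward; pixel columns grow to the right and rows downward; lengths in m; the calibration is good to about 2 mm. A picture is of the moment at which its call begins.
- manip.sign_off(): hands the job in; it is judged then, once.
The state is a dict: "t": time; "q": joint angles; "qd": joint speeds; "tau": joint torques, N m; "tcp_pos": TCP position; "tool_rot": TCP orientation; "force": force on the tool from outside, world axes, zero at the start; "ft_torque": the same for the moment, N m; "finger_gap": opening from 0.0 (shut) to 1.0 (fully open); "gripper_force": force on a finger pad.
Only numpy, scipy, OpenCV 4.12 (cv2) and the standard library are available. Lean on these libraries where they do the work, as an engineer would, in place of code of your own. Each camera call takes 0.05 s, during which the arm holds its last target. There are 200 camera calls.

TASK

Get the loose club hammers ready for transport: while the blue caddy stays on its yellow outline, stand every hammer upright on its head in the caddy, one to a pocket, grip hub up (they lie flat: held by the pin ends, a hammer swings head-down when the grip is slackened). Then, with the bolt drawn fully back, slide the loaded caddy along the deck, without lifting or tipping it, until it sits squarely inside the green outline with all hammers still upright, and only then throw the bolt fully home behind it. Do not disturb the spray can, the carton or the grinder.

Things in the scene. Friction and masses are not known exactly. Their poses are not given: they have to be found in the camera images.
- hammer0: Club hammer, orange grip hub, 165 mm long, 0.3 kg (None if absent). Starts lying flat. Origin: underside, centre line 20 mm above it; x points from head to hub, y across, z up as it lies. Head: dark steel block, x -95 to -55 mm, 64 mm along y, 40 mm high; centre of mass about x = -65 mm. Wooden handle 19 mm thick. It stands on its head with x up.
- hammer0_pin (a point): Middle of the orange hub: x = +50, z = +20 mm from the hammer's origin, same axes. Hub: 40 mm disc, axis along y, 26 mm long; a 9 mm steel pin on its axis stands 2 mm proud each side (30 mm across the pin ends). Squeezed hard on the pin ends it sags only partly; as the grip slackens it swings about the pin, head down. Pin 145 mm above the foot when standing.
- hammer0_head (a point): Centre of the orange hammer's foot, the flat 64 x 40 mm head end on which it stands upright: 95 mm from the origin along -x, 20 mm up; hammer's axes.
- hammer1: Club hammer, yellow grip hub, 165 mm long, 0.3 kg (None if absent). Starts lying flat. Origin: underside, centre line 20 mm above it; x points from head to hub, y across, z up as it lies. Head: dark steel block, x -95 to -55 mm, 64 mm along y, 40 mm high; centre of mass about x = -65 mm. Wooden handle 19 mm thick. It stands on its head with x up.
- hammer1_pin (a point): Middle of the yellow hub: x = +50, z = +20 mm from the hammer's origin, same axes. Hub: 40 mm disc, axis along y, 26 mm long; a 9 mm steel pin on its axis stands 2 mm proud each side (30 mm across the pin ends). Squeezed hard on the pin ends it sags only partly; as the grip slackens it swings about the pin, head down. Pin 145 mm above the foot when standing.
- hammer1_head (a point): Centre of the yellow hammer's foot, the flat 64 x 40 mm head end on which it stands upright: 95 mm from the origin along -x, 20 mm up; hammer's axes.
- hammer2: Club hammer, red grip hub, 165 mm long, 0.3 kg (None if absent). Starts lying flat. Origin: underside, centre line 20 mm above it; x points from head to hub, y across, z up as it lies. Head: dark steel block, x -95 to -55 mm, 64 mm along y, 40 mm high; centre of mass about x = -65 mm. Wooden handle 19 mm thick. It stands on its head with x up.
- hammer2_pin (a point): Middle of the red hub: x = +50, z = +20 mm from the hammer's origin, same axes. Hub: 40 mm disc, axis along y, 26 mm long; a 9 mm steel pin on its axis stands 2 mm proud each side (30 mm across the pin ends). Squeezed hard on the pin ends it sags only partly; as the grip slackens it swings about the pin, head down. Pin 145 mm above the foot when standing.
- hammer2_head (a point): Centre of the red hammer's foot, the flat 64 x 40 mm head end on which it stands upright: 95 mm from the origin along -x, 20 mm up; hammer's axes.
- hammer3: Club hammer, green grip hub, 165 mm long, 0.3 kg (None if absent). Starts lying flat. Origin: underside, centre line 20 mm above it; x points from head to hub, y across, z up as it lies. Head: dark steel block, x -95 to -55 mm, 64 mm along y, 40 mm high; centre of mass about x = -65 mm. Wooden handle 19 mm thick. It stands on its head with x up.
- hammer3_pin (a point): Middle of the green hub: x = +50, z = +20 mm from the hammer's origin, same axes. Hub: 40 mm disc, axis along y, 26 mm long; a 9 mm steel pin on its axis stands 2 mm proud each side (30 mm across the pin ends). Squeezed hard on the pin ends it sags only partly; as the grip slackens it swings about the pin, head down. Pin 145 mm above the foot when standing.
- hammer3_head (a point): Centre of the green hammer's foot, the flat 64 x 40 mm head end on which it stands upright: 95 mm from the origin along -x, 20 mm up; hammer's axes.
- caddy: Blue open tool caddy, 150 mm (x) by 200 mm (y), 55 mm high, 0.5 kg, loose on the deck. Origin: underside centre. Walls, floor and two crossed dividers 5 mm thick; 2 x 2 pockets, 67.5 mm (x) by 92.5 mm (y) inside, centres x = +-36, y = +-48.5 mm, floor at z = 5 mm: each takes one standing hammer, the head's long way along y.
- caddy_bar (a point): Centre of the black rubber pull bar on the caddy's -y end, 151 mm from the caddy's origin along -y, 50 mm up; 64 mm long along x, 12 mm thick along y, z = 35 to 65 mm; 45 mm free between bar and caddy wall. Caddy's axes.
- deck: Marked area of the plywood cart deck, fixed: yellow outline (loading mark), green outline (transport bay), barrel bolt. Origin on the surface at the yellow outline's centre. Outlines 174 x 224 mm with a 12 mm line, so the caddy just fits inside the line. The green centre lies 250 mm from the yellow along the deck's +y.
- bay_mark (a point): Centre of the green outline, on the deck surface; deck's axes. The caddy belongs here with its axes parallel to the deck's.
- load_mark (a point): Centre of the yellow outline, on the deck surface, where the caddy stands at the start; deck's axes.
- bolt (a joint): Barrel bolt, m: 0 = thrown (rod tip 30 mm into the caddy's path, between the marks), 0.055 = drawn fully back along the deck's -x (tip 25 mm clear of the caddy's side). Friction 1.5 N, stays where left. Rod 16 mm thick along the deck's x, 32 mm up, at deck y = 130 mm; thrown behind the caddy in the bay it has 12 mm of play.
- bolt_tab (a point): On the red bolt tab, 70 mm above the deck: upright block 16 mm thick along the deck's x, 32 mm along y, 37 to 87 mm above the deck; moves with the bolt from deck x = -140 mm (thrown) to -195 mm. Base plate and steel keepers below reach no higher than 48 mm.
- spray_can: Red spray can, 54 mm diameter, 160 mm tall, standing; a bystander. Origin: underside centre.
- carton: Cardboard carton, 60 x 150 x 70 mm; a bystander. Origin: underside centre.
- grinder: Orange angle grinder, 220 mm long, 100 mm disc; a bystander. Origin: underside, mid-length.
Not all that is in view belongs to the job. Leave any turquoise look-alike of the hammer2 alone. Leave any turquoise look-alike of the hammer1 alone.

How it is judged:
By the outcome, as a careful person would: the job done as asked, in the order asked, and still so for the second after the job is handed in, with the robot touching nothing.
Of hammer0, hammer1, hammer2, hammer3 only 3 to 4 are there at a start; the rules pass over those that are not, and their reading is None.
At some moment in a run one of hammer0, hammer1, hammer2, hammer3 may be knocked a few centimetres aside while the robot is not near it.
It also fails if it takes over 210 s, if anything falls off the work surface, if the arm or the gripper's body presses on something with over 40 N, if the wrist force passes 120 N, or if a joint passes its speed limit or range.

## Working session

There is one attempt and no reset: what is moved stays moved. The work goes in short steps, Python scripts to look and compute and a tool call to move; the robot and the scene stay as the last step left them, time stands still between calls to the robot, and variables do not carry over. Pictures are saved under pics/ and viewed, at most 14 in all, crops included, and the job is handed in when it is done.

Besides the shell and the picture viewer there is one more tool, called after ">>>" as name(argument=value, ...) on one line, values as JSON. apply_moves: Moves the arm, as the interface text tells. Shifts and turns lie within -1 to 1; 1 stands for 800 mm of shift or 180 degrees of turn. Its arguments: {"type":"object","properties":{"claw":{"type":"array","items":{"type":"number"}},"travel":{"type":"array","items":{"type":"array","items":{"type":"number"}}},"turn":{"type":"array","items":{"type":"array","items":{"type":"number"}}},"newtons":{"type":"number"}},"required":["claw","travel","turn"]}

```bash
mkdir -p pics
cat > h.py <<'E'
from station import manip
import numpy as np, cv2
from scipy.spatial.transform import Rotation as Rn
def snap(n,save=None):
    s=manip.snapshot(n)
    if save: cv2.imwrite('pics/'+save,s['pixels'][:,:,::-1])
    return s
def ray(s,u,v,z):
    K,R,t=s['intrinsics'],s['R'],s['t']
    c=-R.T@t; d=R.T@np.linalg.inv(K)@np.array([u,v,1.])
    return c+d*(z-c[2])/d[2]
def cloud(s):
    K,R,t=s['intrinsics'],s['R'],s['t']; d=s['depth']
    v,u=np.mgrid[:d.shape[0],:d.shape[1]]
    P=np.stack([(u-K[0,2])/K[0,0]*d,(v-K[1,2])/K[1,1]*d,d],-1)
    P=(P-t)@R; P[d==0]=np.nan
    return P
def proj(s,X):
    p=s['intrinsics']@(s['R']@np.asarray(X)+s['t']); return p[:2]/p[2]
E
python3 - <<'E'
from h import *
for n in ['scene','top']:
    s=snap(n,n+'0.png'); print(n,-s['R'].T@s['t'])
st=manip.sense(); print({k:np.round(v,3) for k,v in st.items()})
E
```

```text
scene [1.08361638 0.94420713 1.42574273]
top [ 0.30260922 -0.018304    1.24570786]
{'t': np.float64(0.1), 'q': array([ 1.169,  0.528,  1.434, -0.   ,  1.181, -0.178]), 'qd': array([ 0.002, -0.002, -0.002, -0.   , -0.   , -0.002]), 'tau': array([ 0.0000e+00, -4.4331e+01, -1.7859e+01, -0.0000e+00,  4.0000e-03,
       -0.0000e+00]), 'tcp_pos': array([0.138, 0.609, 0.23 ]), 'tool_rot': array([ 0.111,  0.994, -0.001, -0.   ]), 'force': array([-0.889,  0.674, -0.153]), 'ft_torque': array([-0.064, -0.014,  0.064]), 'gripper_force': np.float64(0.0), 'finger_gap': np.float64(1.006)}
```

View pics/scene0.png

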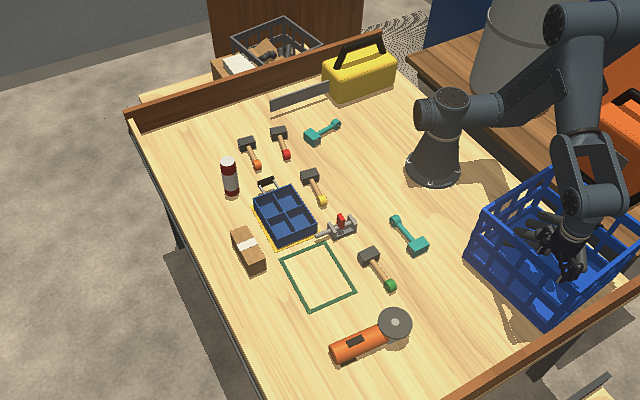

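View pics/top0.png

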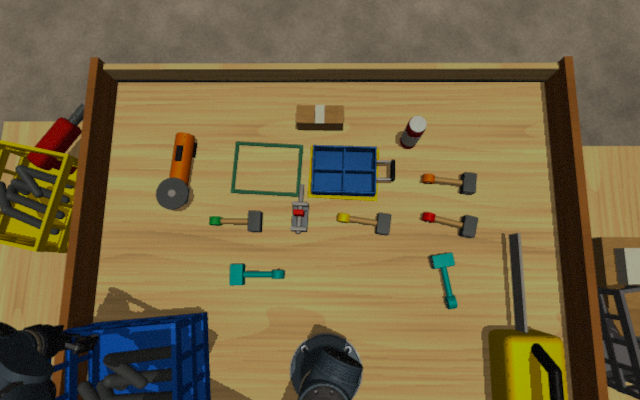

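The top view shows orange (427,179), yellow (343,217), red (428,217) and green (215,221) hub hammers. The turquoise look-alikes are at (257,273) and (445,280). The caddy is at (345,170), the green bay at (267,168) and the bolt tab at (299,212). Measuring these next.

```bash
cat >> h.py <<'E'
RANGES={'orange':[(8,17)],'yellow':[(24,32)],'red':[(0,4),(176,180)],'green':[(50,75)],'blue':[(105,120)]}
def mask(s,col,smin=150,vmin=60):
    h=cv2.cvtColor(s['pixels'],cv2.COLOR_RGB2HSV); m=np.zeros(h.shape[:2],bool)
    for a,b in RANGES[col]: m|=(h[...,0]>=a)&(h[...,0]<=b)
    return m&(h[...,1]>smin)&(h[...,2]>vmin)
def blobs(m,amin=15):
    n,l,st,c=cv2.connectedComponentsWithStats(m.astype(np.uint8))
    return [(c[i],st[i],l==i) for i in range(1,n) if st[i,4]>=amin]
def hammers(s,P,box):
    """hub and head centres from close/top view, by colour and height"""
    out={}
    hsv=cv2.cvtColor(s['pixels'],cv2.COLOR_RGB2HSV)
    dark=(hsv[...,2]<110)&(hsv[...,1]<90)&(P[...,2]>.025)&(P[...,2]<.06)
    return out
E
python3 - <<'E'
from h import *
s=snap('top');P=cloud(s);K=s['intrinsics'];print(K[0,0])
for c in ['orange','yellow','red','green']:
    for b in blobs(mask(s,c),12):
        p=P[b[2]]; print(c,b[0].round(1),b[1],np.nanmedian(p,0).round(3),np.nanmax(p[:,2]).round(3), ray(s,*b[0],.02 if c!='red' else .03).round(3))
hsv=cv2.cvtColor(s['pixels'],cv2.COLOR_RGB2HSV)
z=P[...,2]
print('heads')
d=(hsv[...,1]<90)&(hsv[...,2]<130)&(z>.03)&(z<.06)
for b in blobs(d,60):
    p=P[b[2]]; q=p[:,:2]; print(b[0].round(1),b[1],np.nanmean(p,0).round(4),np.array(cv2.minAreaRect((q*1000).astype(np.float32))[1]).round(),cv2.minAreaRect((q*1000).astype(np.float32))[2])
print('caddy')
for b in blobs(mask(s,'blue')&(z>.045)&(z<.07),40):
    p=P[b[2]];print(b[0],b[1],cv2.minAreaRect((p[:,:2]*1000).astype(np.float32)))
E
```

```text
392.7902260605537
orange [ 78.  195.6] [  59   57   40  273 2379] [0.501 0.735 0.122] 0.25 [0.524 0.804 0.02 ]
orange [586.2 234.1] [ 564   57   45  343 3206] [ 0.393 -0.733  0.12 ] 0.127 [ 0.413 -0.796  0.02 ]
orange [304. 115.] [297 105  17  19 147] [0.776 0.078 0.071] 0.076 [0.798 0.08  0.02 ]
orange [310.5 107.7] [308 106   7   5  18] [0.8   0.056 0.072] 0.076 [0.823 0.059 0.02 ]
orange [334.1 114.7] [325 106  18  18 176] [ 0.778 -0.022  0.07 ] 0.076 [ 0.799 -0.019  0.02 ]
orange [182.3 156.8] [169 132  26  53 850] [0.64  0.456 0.057] 0.075 [0.654 0.474 0.02 ]
orange [428. 178.] [421 173  15  11 130] [ 0.584 -0.314  0.035] 0.046 [ 0.588 -0.319  0.02 ]
orange [616.6 247.8] [602 237  38  33 321] [ 0.391 -0.983 -0.14 ] -0.133 [ 0.372 -0.883  0.02 ]
orange [610.6 276.4] [605 268  12  20 106] [ 0.286 -0.966 -0.14 ] -0.133 [ 0.286 -0.856  0.02 ]
orange [635. 311.] [626 292  14  44 190] [ 0.171 -1.03  -0.138] -0.099 [ 0.186 -0.916  0.02 ]
orange [611.4 304.8] [607 295  11  20  79] [ 0.191 -0.96  -0.142] -0.077 [ 0.203 -0.849  0.02 ]
orange [617.8 326.3] [613 320  10  16  40] [ 0.127 -0.
[... 1880 characters left out ...]
.  282.7] [510 235  10  95 338] [ 0.2661 -0.5537  0.0482] [274.   5.] 0.19513604044914246
caddy
[346.5304878 174.8902439] [313 146  63  48 328] ((606.6842041015625, -50.82841491699219), (194.260009765625, 146.74896240234375), 88.32473754882812)
[200.93043478 330.63478261] [199 313   5  31 115] ((124.34744262695312, 369.9444274902344), (84.54304504394531, 12.364142417907715), 4.395452499389648)
[202.38497653 374.09859155] [199 347   7  53 213] ((-0.942840576171875, 357.64215087890625), (143.1581268310547, 14.64214038848877), 5.760365009307861)
[ 90.12820513 366.8974359 ] [ 88 350   5  34 117] ((10.524852752685547, 689.8788452148438), (91.85980987548828, 14.366362571716309), 5.857240676879883)
```

```bash
cat >> h.py <<'E'
def cur():
    st=manip.sense(); R=Rn.from_quat(st['tool_rot']).as_matrix()
    return np.array(st['tcp_pos']),np.degrees(np.arctan2(R[1,1],R[0,1])),R[:,2]
def plan(*wps,start=None):
    """wps: (x,y,z,A). prints calls (max 190 mm, 34 deg each): travel, turn, rows"""
    p,A=(cur()[:2] if start is None else (np.array(start[:3]),start[3]))
    for w in wps:
        w=np.array(w,float); d=w[:3]-p; dA=w[3]-A
        n=max(1,int(np.ceil(max(np.linalg.norm(d)/.19,abs(dA)/34.))))
        for i in range(n):
            a=np.radians(A); e=d/n
            tr=[-np.sin(a)*e[0]+np.cos(a)*e[1],np.cos(a)*e[0]+np.sin(a)*e[1],-e[2]]
            rows=max(1,int(np.ceil(max(np.linalg.norm(e)/.0417,abs(dA/n)/7.16))))
            print('travel',np.round(np.array(tr)/.8,3).tolist(),'turn',[0,0,round(-dA/n/180,4)],'rows',rows)
            p=p+e;A=A+dA/n
        print('-- at',w)
E
python3 - <<'E'
from h import *
print(cur())
plan((.138,.609,.35,77.2),(.444,.35,.25,0))
s=snap('top');P=cloud(s)
# deck direction: green outline
m=mask(s,'green',80,40); pts=[]
for b in blobs(m,60):
    q=np.array([ray(s,u,v,0)[:2] for v,u in np.argwhere(b[2])]); print(b[0],b[1],cv2.minAreaRect((q*1000).astype(np.float32)))
m=mask(s,'yellow',110,80)
m[:140]=0;m[205:]=0;m[:,:300]=0;m[:,385:]=0
q=np.array([ray(s,u,v,0)[:2] for v,u in np.argwhere(m)]);print(cv2.minAreaRect((q*1000).astype(np.float32)))
E
```

```text
(array([0.13786006, 0.60904221, 0.23053565]), np.float64(77.23455503820995), array([-6.49374598e-04, -1.57263392e-03, -9.99998553e-01]))
travel [-0.0, -0.0, -0.149] turn [0, 0, np.float64(0.0002)] rows 3
-- at [ 0.138  0.609  0.35  77.2  ]
travel [-0.148, -0.077, 0.042] turn [0, 0, np.float64(0.143)] rows 4
travel [-0.167, -0.005, 0.042] turn [0, 0, np.float64(0.143)] rows 4
travel [-0.153, 0.068, 0.042] turn [0, 0, np.float64(0.143)] rows 4
-- at [0.444 0.35  0.25  0.   ]
[266.52605863 168.86970684] [231 142  72  54 614] ((621.418212890625, 200.10154724121094), (221.57553100585938, 171.95211791992188), 86.96183013916016)
[214.69879518 220.54216867] [210 217  11   8  83] ((448.681884765625, 361.19781494140625), (22.617168426513672, 33.44500732421875), 0.46690553426742554)
((619.3789672851562, -47.22630310058594), (270.0452575683594, 204.3820343017578), 89.13690948486328)
```

>>> apply_moves(claw=[1,1,1,1], travel=[[0,0,-0.149],[0,0,-0.149],[0,0,-0.149],[0,0,-0.149]], turn=[[0,0,0],[0,0,0],[0,0,0],[0,0,0]])

```text
t: 0.53
tcp_pos: [0.1395, 0.6134, 0.3596]
tool_rot: [0.111, 0.994, 0.008, 0.002]
force: [0.9, 1.5, 1.0]
finger_gap: 0.999
gripper_force: 0.0
```

>>> apply_moves(claw=[1,1,1,1,1], travel=[[-0.148,-0.077,0.042],[-0.148,-0.077,0.042],[-0.148,-0.077,0.042],[-0.148,-0.077,0.042],[-0.148,-0.077,0.042]], turn=[[0,0,0.143],[0,0,0.143],[0,0,0.143],[0,0,0.143],[0,0,0.143]])

```text
t: 0.95
tcp_pos: [0.242, 0.5205, 0.3154]
tool_rot: [0.333, 0.943, -0.002, 0.0]
force: [0.1, -0.4, 0.3]
finger_gap: 0.999
gripper_force: 0.0
```

>>> apply_moves(claw=[1,1,1,1,1], travel=[[-0.167,-0.005,0.042],[-0.167,-0.005,0.042],[-0.167,-0.005,0.042],[-0.167,-0.005,0.042],[-0.167,-0.005,0.042]], turn=[[0,0,0.143],[0,0,0.143],[0,0,0.143],[0,0,0.143],[0,0,0.143]])

```text
t: 1.37
tcp_pos: [0.3437, 0.4355, 0.2823]
tool_rot: [0.533, 0.846, -0.001, -0.0]
force: [-0.1, 0.8, 0.5]
finger_gap: 0.997
gripper_force: 0.0
```

>>> apply_moves(claw=[0.4,0.4,0.4,0.4,0.4], travel=[[-0.153,0.068,0.042],[-0.153,0.068,0.042],[-0.153,0.068,0.042],[-0.153,0.068,0.042],[-0.153,0.068,0.042]], turn=[[0,0,0.143],[0,0,0.143],[0,0,0.143],[0,0,0.143],[0,0,0.143]])

```text
t: 1.78
tcp_pos: [0.4459, 0.3497, 0.249]
tool_rot: [0.708, 0.706, -0.0, -0.0]
force: [0.1, 0.4, 0.3]
finger_gap: 0.703
gripper_force: 0.0
```

Run:
```python
from h import *
print(cur(),manip.sense()['finger_gap'],manip.sense()['t'])
s=snap('wrist','w1.png');P=cloud(s);print(-s['R'].T@s['t'])
for b in blobs(mask(s,'green'),80):
    p=P[b[2]]; print(b[0].round(),b[1],np.nanmedian(p,0).round(4),np.nanmax(p[:,2]).round(3),ray(s,*b[0],.03))
```

```text
(array([0.44591277, 0.3497377 , 0.24898273]), np.float64(-0.10188889446022374), array([-1.38460746e-04, -5.63025012e-05, -9.99999989e-01])) 0.7025966497053465 1.7833
[0.44632891 0.42410529 0.39173643]
[319. 153.] [308 148  21  19 224] [0.4486 0.3658 0.034 ] 0.04 [0.44763587 0.36467588 0.03      ]
[318. 175.] [308 169  21  11 149] [0.4475 0.3417 0.037 ] 0.041 [0.44698097 0.34033281 0.03      ]
```

View pics/w1.png

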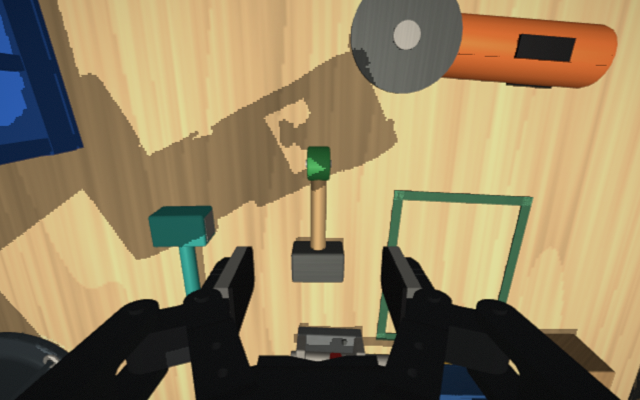

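Wrist view: green-hub hammer at hub (319,164), head (318,262); no turquoise one is confused with it (that is at (182,225)). Refining the pin.

```bash
cat >> h.py <<'E'
def pin(col,near,s=None):
    s=s or snap('wrist');P=cloud(s); near=np.array(near)
    d=np.linalg.norm(P[...,:2]-near,axis=-1)
    hsv=cv2.cvtColor(s['pixels'],cv2.COLOR_RGB2HSV)
    m=mask(s,col)&(d<.05)&(P[...,2]<.06); p=P[m]; zt=np.percentile(p[:,2],97); top=p[p[:,2]>zt-.004].mean(0)
    h=P[(hsv[...,1]<90)&(hsv[...,2]<140)&(d<.2)&(d>.07)&(P[...,2]>.032)&(P[...,2]<.048)]
    r=cv2.minAreaRect((h[:,:2]*1000).astype(np.float32))
    c=h[:,:2].mean(0); v=top[:2]-c; yaw=np.degrees(np.arctan2(v[1],v[0]))
    print(col,'hub',top.round(4),'ztop',round(zt,4),'head',c.round(4),'rect',np.round(r[1]),'dist',np.linalg.norm(v).round(4),'A=',(yaw-90).round(2))
    return top,yaw-90
E
python3 - <<'E'
from h import *
p,A=pin('green',(.447,.352))
plan((p[0],p[1],.06,A),(p[0],p[1],.004,A),(p[0],p[1],.004,A))
E
```

```text
green hub [0.4484 0.3509 0.0377] ztop 0.0396 head [0.4407 0.2313] rect [ 52. 207.] dist 0.1199 A= -3.66
travel [-0.001, 0.006, 0.237] turn [0, 0, np.float64(0.0214)] rows 5
-- at [ 0.44837289  0.35091818  0.06       -3.66381789]
travel [0.0, 0.0, 0.07] turn [0, 0, np.float64(-0.0)] rows 2
-- at [ 0.44837289  0.35091818  0.004      -3.66381789]
travel [0.0, 0.0, 0.0] turn [0, 0, np.float64(-0.0)] rows 1
-- at [ 0.44837289  0.35091818  0.004      -3.66381789]
```

>>> apply_moves(claw=[0.4,0.4,0.4,0.4,0.4], travel=[[0.001,0.002,0.237],[0.001,0.002,0.237],[0.001,0.002,0.237],[0.001,0.002,0.237],[0.001,0.002,0.237]], turn=[[0,0,0.0105],[0,0,0.0105],[0,0,0.0105],[0,0,0.0105],[0,0,0.0105]])

```text
t: 2.3
tcp_pos: [0.4422, 0.3524, 0.057]
tool_rot: [0.717, 0.697, -0.002, -0.001]
force: [-1.1, -1.1, 0.1]
finger_gap: 0.698
gripper_force: 0.0
```

>>> apply_moves(claw=[0.4,0.4,0.4,0.4], travel=[[0,0,0.035],[0,0,0.07],[0,0,0.07],[0,0,0.07]], turn=[[0,0,0],[0,0,0],[0,0,0],[0,0,0]])

```text
t: 2.63
tcp_pos: [0.4438, 0.3524, 0.0036]
tool_rot: [0.717, 0.697, -0.001, -0.001]
force: [-0.6, 0.4, 1.1]
finger_gap: 0.7
gripper_force: 0.0
```

>>> apply_moves(claw=[-1,-1,-1,-1,-1], travel=[[0,0,0],[0,0,0],[0,0,0],[0,0,0],[0,0,0]], turn=[[0,0,0],[0,0,0],[0,0,0],[0,0,0],[0,0,0]], newtons=60)

```text
t: 3.05
tcp_pos: [0.4469, 0.3524, 0.0066]
tool_rot: [0.719, 0.695, 0.002, 0.0]
force: [-1.1, 1.6, 4.8]
finger_gap: 0.322
gripper_force: 58.6
```

>>> apply_moves(claw=[-1,-1,-1,-1,-1], travel=[[0,0,-0.03],[0,0,-0.07],[0,0,-0.11],[0,0,-0.15],[0,0,-0.15]], turn=[[0,0,0],[0,0,0],[0,0,0],[0,0,0],[0,0,0]])

```text
t: 3.47
tcp_pos: [0.4498, 0.3536, 0.1313]
tool_rot: [0.719, 0.695, 0.007, 0.002]
force: [1.2, -0.2, -2.7]
finger_gap: 0.32
gripper_force: 61.0
```

>>> apply_moves(claw=[-1,-1,-1,-1,-1], travel=[[0,0,-0.04],[0,0,-0.08],[0,0,-0.12],[0,0,-0.125],[0,0,-0.125]], turn=[[0,0,0],[0,0,0],[0,0,0],[0,0,0],[0,0,0]])

```text
t: 3.88
tcp_pos: [0.4467, 0.3518, 0.2263]
tool_rot: [0.719, 0.695, 0.003, 0.001]
force: [-0.5, -1.0, -3.3]
finger_gap: 0.321
gripper_force: 62.6
```

>>> apply_moves(claw=[-1,-1,-1,-1,-1], travel=[[0,0,0],[0,0,0],[0,0,0],[0,0,0],[0,0,0]], turn=[[0,0,0],[0,0,0],[0,0,0],[0,0,0],[0,0,0]], newtons=20)

```text
t: 4.3
tcp_pos: [0.4453, 0.3509, 0.2228]
tool_rot: [0.719, 0.695, -0.001, -0.0]
force: [-0.2, 0.1, -3.0]
finger_gap: 0.32
gripper_force: 62.6
```

Run:
```python
from h import *
s=snap('wrist','w2.png');t=snap('scene','s2.png')
a=s['pixels'];b=cv2.resize(t['pixels'][150:350,300:500],(400,400))
cv2.imwrite('pics/j2.png',cv2.resize(np.hstack([a,b]),(800,308))[:,:,::-1])
```

```text
(no output)
```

View pics/j2.png

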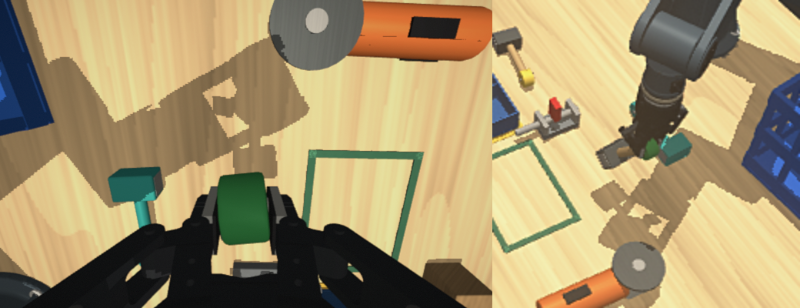

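The wrist view shows the green hub held at (240,208), and the hammer has sagged only partly. The grip force has not dropped, so I'll slacken it through the claw target.

>>> apply_moves(claw=[-0.4,-0.4,-0.4], travel=[[0,0,0],[0,0,0],[0,0,0]], turn=[[0,0,0],[0,0,0],[0,0,0]], newtons=20)

```text
t: 4.65
tcp_pos: [0.4458, 0.3512, 0.2241]
tool_rot: [0.719, 0.695, 0.0, 0.0]
force: [-0.3, 0.1, -1.5]
finger_gap: 0.318
gripper_force: 62.6
```

>>> apply_moves(claw=[-0.37,-0.37], travel=[[0,0,0],[0,0,0]], turn=[[0,0,0],[0,0,0]], newtons=20)

```text
t: 4.82
tcp_pos: [0.4458, 0.3512, 0.2242]
tool_rot: [0.719, 0.695, 0.0, 0.0]
force: [-0.3, 0.4, -3.2]
finger_gap: 0.32
gripper_force: 62.6
```

>>> apply_moves(claw=[-0.35,-0.35], travel=[[0,0,0],[0,0,0]], turn=[[0,0,0],[0,0,0]], newtons=20)

```text
t: 4.98
tcp_pos: [0.4458, 0.3512, 0.2242]
tool_rot: [0.719, 0.695, 0.0, 0.0]
force: [-1.0, -0.6, -2.6]
finger_gap: 0.329
gripper_force: 43.1
```

```bash
cat >> h.py <<'E'
def hang(col):
    """where is the held hammer's head below the gripper (scene depth)"""
    s=snap('scene');P=cloud(s);p,A,_=cur()
    d=np.linalg.norm(P[...,:2]-p[:2],axis=-1); hsv=cv2.cvtColor(s['pixels'],cv2.COLOR_RGB2HSV)
    q=P[(d<.16)&(P[...,2]>.03)&(P[...,2]<p[2]-.01)]
    z=np.arange(.03,p[2],.02); print('below tcp', [(round(a,2),len(w),(w.mean(0)[:2]-p[:2]).round(3).tolist()) for a in z for w in [q[(q[:,2]>=a)&(q[:,2]<a+.02)]] if len(w)>3])
E
python3 - <<'E'
from h import *
hang('green')
E
```

```text
below tcp [(np.float64(0.03), 46, [-0.121, -0.056]), (np.float64(0.05), 350, [0.067, 0.113]), (np.float64(0.07), 152, [0.075, 0.113]), (np.float64(0.11), 18, [0.037, -0.065]), (np.float64(0.13), 124, [0.022, -0.059]), (np.float64(0.15), 135, [0.014, -0.064]), (np.float64(0.17), 21, [0.009, -0.041]), (np.float64(0.19), 17, [0.009, -0.028])]
```

>>> apply_moves(claw=[-0.34,-0.34,-0.34], travel=[[0,0,0],[0,0,0],[0,0,0]], turn=[[0,0,0],[0,0,0],[0,0,0]])

```text
t: 5.28
tcp_pos: [0.4457, 0.3512, 0.2241]
tool_rot: [0.719, 0.695, 0.0, -0.0]
force: [-0.1, -0.8, -3.5]
finger_gap: 0.33
gripper_force: 33.9
```

>>> apply_moves(claw=[-0.33,-0.33,-0.33,-0.33], travel=[[0,0,0],[0,0,0],[0,0,0],[0,0,0]], turn=[[0,0,0],[0,0,0],[0,0,0],[0,0,0]])

```text
t: 5.62
tcp_pos: [0.4458, 0.3513, 0.2241]
tool_rot: [0.719, 0.695, 0.0, -0.0]
force: [-0.4, 0.2, -3.7]
finger_gap: 0.333
gripper_force: 25.0
```

Run:
```python
from h import *
hang('green')
```

```text
below tcp [(np.float64(0.03), 40, [-0.131, -0.062]), (np.float64(0.05), 374, [0.069, 0.112]), (np.float64(0.07), 128, [0.074, 0.114]), (np.float64(0.09), 39, [0.021, -0.012]), (np.float64(0.11), 96, [0.015, -0.012]), (np.float64(0.13), 162, [0.012, -0.017]), (np.float64(0.15), 24, [0.007, -0.01]), (np.float64(0.17), 22, [0.007, -0.006]), (np.float64(0.19), 19, [0.006, -0.002])]
```

>>> apply_moves(claw=[-0.32,-0.32,-0.32,-0.38,-0.38], travel=[[0,0,0],[0,0,0],[0,0,0],[0,0,-0.02],[0,0,-0.02]], turn=[[0,0,0],[0,0,0],[0,0,0],[0,0,0],[0,0,0]], newtons=30)

```text
t: 6.08
tcp_pos: [0.4471, 0.3519, 0.2421]
tool_rot: [0.719, 0.695, 0.002, 0.001]
force: [0.7, -0.4, -2.4]
finger_gap: 0.335
gripper_force: 29.9
```

Run:
```python
from h import *
hang('green'); print(cur())
plan((.446,.351,.34,-2),(.574,.0005,.34,86.7),(.574,.0005,.20,86.7),(.574,.0005,.136,86.7))
```

```text
below tcp [(np.float64(0.03), 43, [-0.126, -0.059]), (np.float64(0.05), 365, [0.069, 0.112]), (np.float64(0.07), 158, [0.071, 0.116]), (np.float64(0.11), 49, [0.022, -0.015]), (np.float64(0.13), 120, [0.013, -0.013]), (np.float64(0.15), 137, [0.014, -0.022]), (np.float64(0.17), 23, [0.008, -0.012]), (np.float64(0.19), 26, [0.009, -0.007]), (np.float64(0.21), 14, [0.007, -0.001])]
(array([0.44695961, 0.35166359, 0.241357  ]), np.float64(-1.862531039149044), array([ 0.00368273,  0.00139356, -0.99999225]))
travel [-0.001, -0.001, -0.123] turn [0, 0, np.float64(0.0008)] rows 3
-- at [ 0.446  0.351  0.34  -2.   ]
travel [-0.144, 0.058, -0.0] turn [0, 0, np.float64(-0.1643)] rows 5
travel [-0.154, -0.02, -0.0] turn [0, 0, np.float64(-0.1643)] rows 5
travel [-0.124, -0.094, -0.0] turn [0, 0, np.float64(-0.1643)] rows 5
-- at [5.74e-01 5.00e-04 3.40e-01 8.67e+01]
travel [0.0, 0.0, 0.175] turn [0, 0, np.float64(-0.0)] rows 4
-- at [5.74e-01 5.00e-04 2.00e-01 8.67e+01]
travel [0.0, 0.0, 0.08] turn [0, 0, np.float64(-0.0)] rows 2
-- at [5.74e-01 5.00e-04 1.36e-01 8.67e+01]
```

>>> apply_moves(claw=[-0.38,-0.38,-0.38,-0.38], travel=[[0,0,-0.04],[0,0,-0.08],[0,0,-0.125],[0,0,-0.125]], turn=[[0,0,0],[0,0,0],[0,0,0],[0,0,0]])

```text
t: 6.47
tcp_pos: [0.4495, 0.353, 0.3474]
tool_rot: [0.718, 0.696, 0.007, 0.002]
force: [2.2, 0.7, -1.2]
finger_gap: 0.327
gripper_force: 30.6
```

>>> apply_moves(claw=[-0.38,-0.38,-0.38,-0.38,-0.38], travel=[[-0.144,0.059,0],[-0.144,0.059,0],[-0.144,0.059,0],[-0.144,0.059,0],[-0.144,0.059,0]], turn=[[0,0,-0.164],[0,0,-0.164],[0,0,-0.164],[0,0,-0.164],[0,0,-0.164]])

```text
t: 6.88
tcp_pos: [0.4904, 0.2307, 0.339]
tool_rot: [0.517, 0.856, -0.001, 0.001]
force: [0.5, -1.2, -2.8]
finger_gap: 0.336
gripper_force: 30.1
```

>>> apply_moves(claw=[-0.38,-0.38,-0.38,-0.38,-0.38], travel=[[-0.154,-0.02,0],[-0.154,-0.02,0],[-0.154,-0.02,0],[-0.154,-0.02,0],[-0.154,-0.02,0]], turn=[[0,0,-0.164],[0,0,-0.164],[0,0,-0.164],[0,0,-0.164],[0,0,-0.164]])

```text
t: 7.3
tcp_pos: [0.5337, 0.114, 0.3388]
tool_rot: [0.282, 0.959, -0.001, 0.001]
force: [1.6, -0.7, -2.7]
finger_gap: 0.335
gripper_force: 30.4
```

>>> apply_moves(claw=[-0.38,-0.38,-0.38,-0.38,-0.38], travel=[[-0.124,-0.094,0],[-0.124,-0.094,0],[-0.124,-0.094,0],[-0.124,-0.094,0],[-0.124,-0.094,0]], turn=[[0,0,-0.164],[0,0,-0.164],[0,0,-0.164],[0,0,-0.164],[0,0,-0.164]])

```text
t: 7.72
tcp_pos: [0.5762, -0.0026, 0.3387]
tool_rot: [0.029, 1.0, -0.001, 0.001]
force: [-0.2, 0.9, -3.6]
finger_gap: 0.331
gripper_force: 31.3
```

Run:
```python
from h import *
hang('green'); print(cur(),manip.sense()['gripper_force'])
plan((.574,.0005,.20,86.7),(.574,.0005,.136,86.7))
s=snap('wrist');P=cloud(s)
m=mask(s,'blue')&(P[...,2]>.045)&(P[...,2]<.065)
print(cv2.minAreaRect((P[m][:,:2]*1000).astype(np.float32)),m.sum())
s=snap('top');P=cloud(s);t=mask(s,'red')&(P[...,2]>.08)&(P[...,1]>.05)&(P[...,1]<.12)&(P[...,2]<.1)&(P[...,0]<.6);print('tab',P[t].mean(0),t.sum())
```

```text
below tcp [(np.float64(0.03), 855, [-0.002, -0.012]), (np.float64(0.05), 335, [0.021, -0.017]), (np.float64(0.07), 57, [-0.105, 0.091]), (np.float64(0.09), 5, [-0.104, 0.088]), (np.float64(0.19), 14, [0.014, 0.018]), (np.float64(0.21), 84, [0.019, 0.009]), (np.float64(0.23), 204, [0.013, 0.003]), (np.float64(0.25), 34, [0.011, -0.002]), (np.float64(0.27), 26, [0.008, 0.002]), (np.float64(0.29), 29, [0.006, 0.003]), (np.float64(0.31), 23, [0.006, 0.005])]
(array([ 0.57521161, -0.00096555,  0.33862876]), np.float64(86.6921097867909), array([-8.17626874e-04,  1.87268856e-04, -9.99999648e-01])) 31.31423570215702
travel [0.002, 0.002, 0.173] turn [0, 0, np.float64(-0.0)] rows 4
-- at [5.74e-01 5.00e-04 2.00e-01 8.67e+01]
travel [0.0, 0.0, 0.08] turn [0, 0, np.float64(-0.0)] rows 2
-- at [5.74e-01 5.00e-04 1.36e-01 8.67e+01]
((607.32275390625, -52.20677185058594), (195.8701934814453, 147.71420288085938), 88.60533905029297) 1782
tab [nan nan nan] 0<stdin>:7: RuntimeWarning: Mean of empty slice.
  ret = um.true_divide(
```

>>> apply_moves(claw=[-0.38,-0.38,-0.38,-0.38,-0.38], travel=[[0.003,0,0.045],[0.003,0,0.09],[0.003,0,0.135],[0.003,0,0.173],[0.003,0,0.173]], turn=[[0,0,0],[0,0,0],[0,0,0],[0,0,0],[0,0,0]])

```text
t: 8.28
tcp_pos: [0.567, 0.0028, 0.1952]
tool_rot: [0.029, 1.0, 0.001, -0.007]
force: [-1.7, -0.7, -3.9]
finger_gap: 0.335
gripper_force: 31.3
```

>>> apply_moves(claw=[-0.38,-0.38,-0.38,-0.38,-0.38], travel=[[0,0,0.03],[0,0,0.055],[0,0,0.07],[0,0,0.08],[0,0,0.08]], turn=[[0,0,0],[0,0,0],[0,0,0],[0,0,0],[0,0,0]])

```text
t: 8.7
tcp_pos: [0.5754, -0.0001, 0.1406]
tool_rot: [0.028, 1.0, -0.002, 0.003]
force: [-0.3, -2.0, 1.6]
finger_gap: 0.333
gripper_force: 31.3
```

>>> apply_moves(claw=[-0.34,-0.32,-0.3,-0.28,-0.28], travel=[[0,0,0],[0,0,0],[0,0,0],[0,0,0],[0,0,0]], turn=[[0,0,0],[0,0,0],[0,0,0],[0,0,0],[0,0,0]])

```text
t: 9.12
tcp_pos: [0.5726, 0.0015, 0.1382]
tool_rot: [0.029, 1.0, 0.0, 0.0]
force: [0.7, -0.7, -0.2]
finger_gap: 0.359
gripper_force: 0.4
```

```bash
cat >> h.py <<'E'
def standing(name='scene'):
    s=snap(name);P=cloud(s)
    for c in ['orange','yellow','red','green']:
        m=mask(s,c,120,50)&(P[...,2]>.1)&(P[...,2]<.2)&(abs(P[...,0]-.61)<.12)&(P[...,1]>-.2)&(P[...,1]<.35)
        if m.sum()>15: p=P[m]; print(c,'ztop',np.percentile(p[:,2],98).round(3),'mid',((p.max(0)+p.min(0))/2).round(3),'n',m.sum())
E
python3 - <<'E'
from h import *
print(cur(),manip.sense()['gripper_force'],manip.sense()['force'])
hang('green'); standing()
E
```

```text
(array([0.57256575, 0.00146477, 0.13822933]), np.float64(86.67564544165633), array([ 9.60716642e-04,  3.67229015e-04, -9.99999471e-01])) 0.36510846577584743 [ 0.66707206 -0.74702409 -0.22700957]
below tcp [(np.float64(0.03), 986, [0.002, -0.009]), (np.float64(0.05), 363, [0.019, -0.018]), (np.float64(0.07), 73, [-0.073, 0.064]), (np.float64(0.09), 26, [-0.02, 0.02]), (np.float64(0.11), 12, [-0.001, 0.005])]
```

>>> apply_moves(claw=[0.1,0.1,0.1,0.1], travel=[[0,0,0],[0,0,0],[0,0,-0.02],[0,0,-0.05]], turn=[[0,0,0],[0,0,0],[0,0,0],[0,0,0]])

```text
t: 9.55
tcp_pos: [0.5701, 0.0018, 0.1755]
tool_rot: [0.029, 1.0, 0.001, -0.004]
force: [-0.5, 0.6, 0.6]
finger_gap: 0.55
gripper_force: 0.0
```

>>> apply_moves(claw=[0.1,0.1,0.1,0.1,0.1], travel=[[0,0,-0.05],[0,0,-0.1],[0,0,-0.15],[0,0,-0.2],[0,0,-0.2]], turn=[[0,0,0],[0,0,0],[0,0,0],[0,0,0],[0,0,0]])

```text
t: 9.97
tcp_pos: [0.5767, 0.0007, 0.3467]
tool_rot: [0.029, 1.0, -0.001, 0.009]
force: [0.5, 0.7, 1.1]
finger_gap: 0.552
gripper_force: 0.0
```

Run:
```python
from h import *
print(cur())
standing('wrist');standing()
s=snap('wrist','w3.png');P=cloud(s)
t=mask(s,'red')&(P[...,2]>.08)&(P[...,2]<.1)&(P[...,1]>.04)&(P[...,1]<.14);p=P[t];print('tab',p.min(0),p.max(0),p.mean(0),t.sum())
plan((.47,.088,.3,-3.3))
```

```text
(array([0.57668883, 0.00073822, 0.34673253]), np.float64(86.7054154380942), array([ 0.01724586, -0.00279002, -0.99984739]))
green ztop 0.171 mid [ 0.568 -0.005  0.161] n 889
green ztop 0.175 mid [ 0.57  -0.004  0.156] n 20
tab [0.46053132 0.07017173 0.08011163] [0.47655299 0.10045656 0.08931373] [0.468662   0.08480916 0.08690382] 401
travel [0.044, 0.034, 0.016] turn [0, 0, np.float64(0.1666)] rows 5
travel [0.055, 0.007, 0.016] turn [0, 0, np.float64(0.1666)] rows 5
travel [0.051, -0.022, 0.016] turn [0, 0, np.float64(0.1666)] rows 5
-- at [ 0.47   0.088  0.3   -3.3  ]
```

View pics/w3.png

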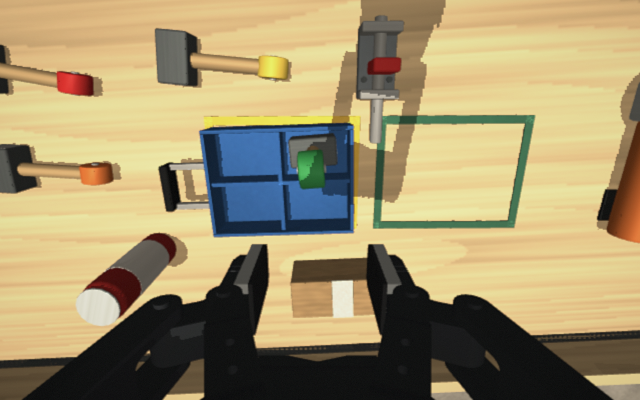

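The green hammer stands in the caddy (hub at (312,170)). The bolt tab is at (384,65) and measures (.469,.085). Drawing the bolt now.

>>> apply_moves(claw=[0,0,0,0,0], travel=[[0.045,0.034,0.07],[0.045,0.034,0.07],[0.045,0.034,0.07],[0.045,0.034,0.07],[0.045,0.034,0.07]], turn=[[0,0,0.167],[0,0,0.167],[0,0,0.167],[0,0,0.167],[0,0,0.167]])

```text
t: 10.53
tcp_pos: [0.5358, 0.031, 0.2787]
tool_rot: [0.288, 0.958, -0.0, -0.003]
force: [-0.4, -0.1, 0.8]
finger_gap: 0.496
gripper_force: 0.0
```

>>> apply_moves(claw=[0,0,0,0,0], travel=[[0.055,0.007,0.07],[0.055,0.007,0.07],[0.055,0.007,0.07],[0.055,0.007,0.07],[0.055,0.007,0.07]], turn=[[0,0,0.167],[0,0,0.167],[0,0,0.167],[0,0,0.167],[0,0,0.167]])

```text
t: 10.95
tcp_pos: [0.5031, 0.0595, 0.224]
tool_rot: [0.526, 0.85, -0.001, -0.002]
force: [0.2, 0.3, 0.4]
finger_gap: 0.501
gripper_force: 0.0
```

>>> apply_moves(claw=[0,0,0,0,0], travel=[[0.051,-0.022,0.07],[0.051,-0.022,0.07],[0.051,-0.022,0.07],[0.051,-0.022,0.07],[0.051,-0.022,0.07]], turn=[[0,0,0.167],[0,0,0.167],[0,0,0.167],[0,0,0.167],[0,0,0.167]])

```text
t: 11.37
tcp_pos: [0.4698, 0.0879, 0.1688]
tool_rot: [0.728, 0.685, -0.001, -0.001]
force: [-0.0, -0.4, -0.4]
finger_gap: 0.499
gripper_force: 0.0
```

Run:
```python
from h import *
print(cur(),manip.sense()['force'])
plan((.469,.086,.054,-3.3),(.469-.0549,.086+.0032,.054,-3.3))
```

```text
(array([0.46980451, 0.08794617, 0.16882723]), np.float64(-3.460618957849353), array([-1.95507206e-03,  1.07347315e-04, -9.99998083e-01])) [-0.00136509 -0.38711654 -0.42860524]
travel [-0.002, -0.001, 0.144] turn [0, 0, np.float64(-0.0009)] rows 3
-- at [ 0.469  0.086  0.054 -3.3  ]
travel [0.0, -0.069, -0.0] turn [0, 0, np.float64(-0.0)] rows 2
-- at [ 0.4141  0.0892  0.054  -3.3   ]
```

>>> apply_moves(claw=[0,0,0,0,0], travel=[[-0.002,-0.001,0.05],[-0.002,-0.001,0.1],[-0.002,-0.001,0.144],[-0.002,-0.001,0.144],[-0.002,-0.001,0.144]], turn=[[0,0,0],[0,0,0],[0,0,0],[0,0,0],[0,0,0]])

```text
t: 11.78
tcp_pos: [0.4683, 0.0861, 0.0529]
tool_rot: [0.727, 0.686, -0.002, -0.002]
force: [0.2, -0.6, 1.2]
finger_gap: 0.499
gripper_force: 0.0
```

>>> apply_moves(claw=[-1,-1,-1,-1,-1], travel=[[0,0,0],[0,0,0],[0,0,0],[0,0,0],[0,0,0]], turn=[[0,0,0],[0,0,0],[0,0,0],[0,0,0],[0,0,0]], newtons=40)

```text
t: 12.2
tcp_pos: [0.4709, 0.0862, 0.0569]
tool_rot: [0.728, 0.686, 0.002, 0.002]
force: [-1.0, -0.4, 8.1]
finger_gap: 0.179
gripper_force: 44.1
```

>>> apply_moves(claw=[-1,-1,-1,-1,-1], travel=[[0,-0.015,0],[0,-0.03,0],[0,-0.045,0],[0,-0.057,0],[0,-0.06,0]], turn=[[0,0,0],[0,0,0],[0,0,0],[0,0,0],[0,0,0]])

```text
t: 12.62
tcp_pos: [0.4221, 0.0888, 0.0569]
tool_rot: [0.728, 0.686, 0.001, 0.002]
force: [1.2, -2.9, 10.4]
finger_gap: 0.178
gripper_force: 44.2
```

>>> apply_moves(claw=[-1,-1,-1,-1,-1], travel=[[0,-0.003,0],[0,-0.006,0],[0,-0.008,0],[0,-0.008,0],[0,-0.008,0]], turn=[[0,0,0],[0,0,0],[0,0,0],[0,0,0],[0,0,0]])

```text
t: 13.03
tcp_pos: [0.4215, 0.0888, 0.057]
tool_rot: [0.728, 0.686, 0.005, 0.005]
force: [6.2, -2.3, 7.2]
finger_gap: 0.178
gripper_force: 45.4
```

>>> apply_moves(claw=[-1,-1,-1,-1,-1], travel=[[0,-0.008,0],[0,-0.008,0],[0,-0.008,0],[0,-0.008,0],[0,-0.008,0]], turn=[[0,0,0],[0,0,0],[0,0,0],[0,0,0],[0,0,0]])

```text
t: 13.45
tcp_pos: [0.4216, 0.0888, 0.0571]
tool_rot: [0.728, 0.685, 0.009, 0.01]
force: [14.9, -2.3, 0.1]
finger_gap: 0.181
gripper_force: 52.7
```

>>> apply_moves(claw=[0,0,0,0,0], travel=[[0,0.012,0],[0,0.012,0],[0,0.012,0],[0,0.012,-0.05],[0,0.012,-0.1]], turn=[[0,0,0],[0,0,0],[0,0,0],[0,0,0],[0,0,0]])

```text
t: 13.87
tcp_pos: [0.4142, 0.0896, 0.1322]
tool_rot: [0.728, 0.685, -0.004, -0.005]
force: [1.9, -0.7, 0.6]
finger_gap: 0.499
gripper_force: 0.0
```

Run:
```python
from h import *
print(cur())
plan((.455,-.049,.25,-8))
s=snap('top');P=cloud(s);pin('yellow',(.458,-.049),s);pin('red',(.461,-.312),s);pin('orange',(.586,-.316),s)
```

```text
(array([0.41422569, 0.08964699, 0.13220943]), np.float64(-3.5030994491326846), array([-1.28567298e-02,  7.45874013e-04, -9.99917071e-01]))
travel [-0.17, 0.061, -0.147] turn [0, 0, np.float64(0.025)] rows 5
-- at [ 0.455 -0.049  0.25  -8.   ]
yellow hub [ 0.4586 -0.0488  0.0413] ztop 0.0432 head [ 0.4883 -0.1086] rect [249. 166.] dist 0.0668 A= 26.4
red hub [ 0.4632 -0.3121  0.0419] ztop 0.0441 head [ 0.4779 -0.3474] rect [310. 293.] dist 0.0383 A= 22.69
orange hub [ 0.5865 -0.3142  0.0408] ztop 0.0423 head [ 0.5163 -0.379 ] rect [330. 273.] dist 0.0956 A= -47.33
```

```bash
sed -i "s/    r=cv2.minAreaRect((h\[:,:2\]/    hm=(hsv[...,1]<90)\&(hsv[...,2]<140)\&(d<.2)\&(d>.07)\&(P[...,2]>.032)\&(P[...,2]<.048)\n    h=min((P[b[2]] for b in blobs(hm,60)),key=lambda q:abs(sum(cv2.minAreaRect((q[:,:2]*1000).astype(np.float32))[1])-104))\n    r=cv2.minAreaRect((h[:,:2]/" h.py
python3 - <<'E'
from h import *
s=snap('top');pin('yellow',(.458,-.049),s);pin('red',(.461,-.312),s);pin('orange',(.586,-.316),s)
plan((.4586,-.0488,.17,-8.8),(.4586,-.0488,.004,-8.8))
E
```

```text
yellow hub [ 0.4573 -0.0494  0.0422] ztop 0.0441 head [ 0.4396 -0.1719] rect [40. 63.] dist 0.1237 A= -8.22
red hub [ 0.4614 -0.3135  0.0407] ztop 0.0422 head [ 0.5697 -0.4395] rect [41. 62.] dist 0.1662 A= 40.69
orange hub [ 0.5853 -0.3161  0.0405] ztop 0.0423 head [ 0.5702 -0.4398] rect [41. 62.] dist 0.1246 A= -6.97
travel [-0.17, 0.059, -0.04] turn [0, 0, np.float64(0.0296)] rows 4
-- at [ 0.4586 -0.0488  0.17   -8.8   ]
travel [0.0, -0.0, 0.208] turn [0, 0, np.float64(-0.0)] rows 4
-- at [ 4.586e-01 -4.880e-02  4.000e-03 -8.800e+00]
```

>>> apply_moves(claw=[0.2,0.2,0.2,0.2,0.2], travel=[[-0.17,0.059,-0.04],[-0.17,0.059,-0.04],[-0.17,0.059,-0.04],[-0.17,0.059,-0.04],[-0.17,0.059,-0.04]], turn=[[0,0,0.028],[0,0,0.028],[0,0,0.028],[0,0,0.028],[0,0,0.028]])

```text
t: 14.38
tcp_pos: [0.4592, -0.0532, 0.1674]
tool_rot: [0.759, 0.651, 0.001, 0.002]
force: [-0.3, -0.1, 0.2]
finger_gap: 0.6
gripper_force: 0.0
```

Run:
```python
from h import *
pin('yellow',(.458,-.049)); print(cur())
plan((.458,-.049,.004,-8.4))
```

```text
yellow hub [ 0.4493 -0.0631  0.0347] ztop 0.0357 head [ 0.5653 -0.0027] rect [39. 64.] dist 0.1308 A= -242.51
(array([ 0.45709831, -0.05084535,  0.16662116]), np.float64(-8.752597353009772), array([ 5.45144791e-04, -1.58137851e-04, -9.99999839e-01]))
travel [0.002, 0.001, 0.203] turn [0, 0, np.float64(-0.002)] rows 4
-- at [ 4.58e-01 -4.90e-02  4.00e-03 -8.40e+00]
```

>>> apply_moves(claw=[0.2,0.2,0.2,0.2,0.2], travel=[[0.002,0.001,0.05],[0.002,0.001,0.1],[0.002,0.001,0.15],[0.002,0.001,0.2],[0.002,0.001,0.203]], turn=[[0,0,0],[0,0,0],[0,0,0],[0,0,0],[0,0,0]])

```text
t: 14.85
tcp_pos: [0.4536, -0.0451, -0.0021]
tool_rot: [0.758, 0.653, -0.003, -0.006]
force: [0.7, -0.8, 0.4]
finger_gap: 0.6
gripper_force: 0.0
```

>>> apply_moves(claw=[-1,-1,-1,-1,-1], travel=[[0,0,0],[0,0,0],[0,0,0],[0,0,0],[0,0,0]], turn=[[0,0,0],[0,0,0],[0,0,0],[0,0,0],[0,0,0]], newtons=25)

```text
t: 15.27
tcp_pos: [0.4577, -0.0472, 0.0052]
tool_rot: [0.758, 0.652, 0.0, -0.0]
force: [-0.8, 1.9, -0.1]
finger_gap: 0.34
gripper_force: 24.8
```

>>> apply_moves(claw=[-1,-1,-1,-1,-1], travel=[[0,0,-0.02],[0,0,-0.05],[0,0,-0.09],[0,0,-0.13],[0,0,-0.15]], turn=[[0,0,0],[0,0,0],[0,0,0],[0,0,0],[0,0,0]])

```text
t: 15.68
tcp_pos: [0.4595, -0.0482, 0.1279]
tool_rot: [0.758, 0.653, 0.001, 0.003]
force: [1.3, -0.5, -3.6]
finger_gap: 0.336
gripper_force: 24.9
```

>>> apply_moves(claw=[-1,-1,-1,-1,-1], travel=[[0,0,-0.04],[0,0,-0.08],[0,0,-0.12],[0,0,-0.125],[0,0,-0.125]], turn=[[0,0,0],[0,0,0],[0,0,0],[0,0,0],[0,0,0]])

```text
t: 16.1
tcp_pos: [0.4594, -0.0484, 0.2268]
tool_rot: [0.758, 0.653, 0.002, 0.004]
force: [-0.4, -0.6, -3.8]
finger_gap: 0.338
gripper_force: 25.1
```

Run:
```python
from h import *
hang('yellow'); print(cur())
```

```text
below tcp [(np.float64(0.03), 610, [0.08, 0.057]), (np.float64(0.05), 193, [0.075, 0.041]), (np.float64(0.07), 70, [0.01, 0.113]), (np.float64(0.09), 73, [0.035, 0.03]), (np.float64(0.11), 101, [0.028, 0.01]), (np.float64(0.13), 181, [0.021, 0.001]), (np.float64(0.15), 117, [0.094, 0.038]), (np.float64(0.17), 35, [0.047, 0.018]), (np.float64(0.19), 22, [0.005, 0.0]), (np.float64(0.21), 6, [0.006, 0.0])]
(array([ 0.45798825, -0.04791462,  0.22491737]), np.float64(-8.512744207351323), array([ 0.00229517, -0.00148087, -0.99999627]))
```

Run:
```python
from h import *
print(cur())
plan((.458,-.048,.34,-8.5),(.568,-.097,.34,86.7),(.568,-.097,.20,86.7),(.568,-.097,.137,86.7))
```

```text
(array([ 0.45798825, -0.04791462,  0.22491737]), np.float64(-8.512744207351323), array([ 0.00229517, -0.00148087, -0.99999627]))
travel [-0.0, 0.0, -0.144] turn [0, 0, np.float64(-0.0001)] rows 3
-- at [ 0.458 -0.048  0.34  -8.5  ]
travel [-0.013, 0.048, -0.0] turn [0, 0, np.float64(-0.1763)] rows 5
travel [-0.037, 0.034, -0.0] turn [0, 0, np.float64(-0.1763)] rows 5
travel [-0.049, 0.01, -0.0] turn [0, 0, np.float64(-0.1763)] rows 5
-- at [ 0.568 -0.097  0.34  86.7  ]
travel [0.0, 0.0, 0.175] turn [0, 0, np.float64(-0.0)] rows 4
-- at [ 0.568 -0.097  0.2   86.7  ]
travel [0.0, 0.0, 0.079] turn [0, 0, np.float64(-0.0)] rows 2
-- at [ 0.568 -0.097  0.137 86.7  ]
```

>>> apply_moves(claw=[-1,-1,-1,-1], travel=[[0,0,-0.05],[0,0,-0.1],[0,0,-0.144],[0,0,-0.144]], turn=[[0,0,0],[0,0,0],[0,0,0],[0,0,0]])

```text
t: 16.48
tcp_pos: [0.4613, -0.049, 0.344]
tool_rot: [0.758, 0.653, 0.003, 0.005]
force: [1.7, -1.8, -1.8]
finger_gap: 0.338
gripper_force: 26.1
```

>>> apply_moves(claw=[-1,-1,-1,-1,-1], travel=[[-0.013,0.048,0],[-0.013,0.048,0],[-0.013,0.048,0],[-0.013,0.048,0],[-0.013,0.048,0]], turn=[[0,0,-0.1763],[0,0,-0.1763],[0,0,-0.1763],[0,0,-0.1763],[0,0,-0.1763]])

```text
t: 16.9
tcp_pos: [0.493, -0.0631, 0.3357]
tool_rot: [0.548, 0.836, -0.001, -0.004]
force: [-0.8, 0.4, -3.1]
finger_gap: 0.334
gripper_force: 25.8
```

>>> apply_moves(claw=[-1,-1,-1,-1,-1], travel=[[-0.037,0.034,0],[-0.037,0.034,0],[-0.037,0.034,0],[-0.037,0.034,0],[-0.037,0.034,0]], turn=[[0,0,-0.1763],[0,0,-0.1763],[0,0,-0.1763],[0,0,-0.1763],[0,0,-0.1763]])

```text
t: 17.32
tcp_pos: [0.5298, -0.0797, 0.3354]
tool_rot: [0.299, 0.954, 0.0, -0.004]
force: [-1.3, 1.0, -3.6]
finger_gap: 0.338
gripper_force: 25.9
```

>>> apply_moves(claw=[-1,-1,-1,-1,-1], travel=[[-0.049,0.01,0],[-0.049,0.01,0],[-0.049,0.01,0],[-0.049,0.01,0],[-0.049,0.01,0]], turn=[[0,0,-0.1763],[0,0,-0.1763],[0,0,-0.1763],[0,0,-0.1763],[0,0,-0.1763]])

```text
t: 17.73
tcp_pos: [0.5666, -0.0958, 0.3351]
tool_rot: [0.027, 1.0, 0.001, -0.003]
force: [-0.7, -0.2, -2.5]
finger_gap: 0.34
gripper_force: 25.5
```

>>> apply_moves(claw=[-1,-1,-1,-1,-1], travel=[[0,0,0],[0,0,0.02],[0,0,0.05],[0,0,0.08],[0,0,0.08]], turn=[[0,0,0],[0,0,0],[0,0,0],[0,0,0],[0,0,0]])

```text
t: 18.15
tcp_pos: [0.5634, -0.0946, 0.2683]
tool_rot: [0.03, 1.0, 0.002, -0.007]
force: [-1.5, 1.0, -4.0]
finger_gap: 0.335
gripper_force: 25.6
```

Run:
```python
from h import *
hang('yellow'); print(cur()); standing()
plan((.568,-.097,.20,86.7),(.568,-.097,.137,86.7))
```

```text
below tcp [(np.float64(0.03), 763, [0.035, 0.044]), (np.float64(0.05), 422, [0.044, 0.007]), (np.float64(0.07), 27, [0.008, 0.082]), (np.float64(0.09), 20, [0.008, 0.096]), (np.float64(0.11), 19, [0.008, 0.097]), (np.float64(0.13), 68, [0.005, 0.053]), (np.float64(0.15), 160, [0.006, 0.06]), (np.float64(0.17), 172, [0.001, 0.02]), (np.float64(0.19), 23, [-0.0, 0.006]), (np.float64(0.21), 21, [0.001, 0.006]), (np.float64(0.23), 23, [0.003, 0.006]), (np.float64(0.25), 11, [0.004, 0.009])]
(array([ 0.56461714, -0.09504288,  0.27081441]), np.float64(86.59048275665471), array([-0.01091999,  0.00402997, -0.99993225]))
green ztop 0.173 mid [ 0.57  -0.003  0.155] n 20
travel [-0.002, -0.002, 0.091] turn [0, 0, np.float64(-0.0005)] rows 2
-- at [ 0.568 -0.097  0.2   86.7  ]
travel [0.0, 0.0, 0.079] turn [0, 0, np.float64(-0.0)] rows 2
-- at [ 0.568 -0.097  0.137 86.7  ]
```

>>> apply_moves(claw=[-1,-1,-1,-1,-1], travel=[[-0.001,-0.001,0.03],[-0.001,-0.001,0.06],[-0.001,-0.001,0.091],[-0.001,-0.001,0.12],[-0.001,-0.001,0.14]], turn=[[0,0,0],[0,0,0],[0,0,0],[0,0,0],[0,0,0]])

```text
t: 18.67
tcp_pos: [0.5687, -0.0971, 0.1626]
tool_rot: [0.029, 1.0, 0.0, -0.0]
force: [-0.4, -0.3, -2.9]
finger_gap: 0.337
gripper_force: 25.6
```

>>> apply_moves(claw=[-1,-1,-1,-1,-1], travel=[[0,0,0.01],[0,0,0.02],[0,0,0.027],[0,0,0.027],[0,0,0.027]], turn=[[0,0,0],[0,0,0],[0,0,0],[0,0,0],[0,0,0]])

```text
t: 19.08
tcp_pos: [0.5693, -0.0972, 0.1424]
tool_rot: [0.029, 1.0, -0.0, 0.001]
force: [0.2, 0.7, -2.3]
finger_gap: 0.338
gripper_force: 25.5
```

>>> apply_moves(claw=[-0.32,-0.3,-0.28,-0.1,0.1], travel=[[0,0,0],[0,0,0],[0,0,0],[0,0,0],[0,0,0]], turn=[[0,0,0],[0,0,0],[0,0,0],[0,0,0],[0,0,0]])

```text
t: 19.5
tcp_pos: [0.5692, -0.0972, 0.1425]
tool_rot: [0.029, 1.0, -0.0, 0.001]
force: [0.4, 0.3, 0.7]
finger_gap: 0.552
gripper_force: 0.0
```

>>> apply_moves(claw=[0.1,0.1,0.1,0.1,0.1], travel=[[0,0,-0.03],[0,0,-0.07],[0,0,-0.12],[0,0,-0.17],[0,0,-0.2]], turn=[[0,0,0],[0,0,0],[0,0,0],[0,0,0],[0,0,0]])

```text
t: 19.92
tcp_pos: [0.5703, -0.0975, 0.3067]
tool_rot: [0.029, 1.0, -0.001, 0.003]
force: [0.7, -0.3, 0.5]
finger_gap: 0.55
gripper_force: 0.0
```

Run:
```python
from h import *
print(cur()); standing('top');standing()
s=snap('top');pin('red',(.461,-.312),s);pin('orange',(.586,-.316),s)
P=cloud(s);m=mask(s,'blue')&(P[...,2]>.045)&(P[...,2]<.07)&(P[...,0]>.4);print(cv2.minAreaRect((P[m][:,:2]*1000).astype(np.float32)))
plan((.584,-.315,.2,-6.9))
```

```text
(array([ 0.5702809 , -0.09748712,  0.30669842]), np.float64(86.67438589028207), array([ 0.00677205, -0.00244128, -0.99997409]))
green ztop 0.172 mid [ 0.571 -0.002  0.156] n 24
red hub [ 0.4614 -0.3122  0.0418] ztop 0.0437 head [ 0.4337 -0.4337] rect [41. 64.] dist 0.1246 A= -12.82
orange hub [ 0.5854 -0.3166  0.0416] ztop 0.0432 head [ 0.5698 -0.4399] rect [41. 64.] dist 0.1242 A= -7.22
((641.2166748046875, -24.42462158203125), (128.03652954101562, 215.19631958007812), 24.0484619140625)
travel [-0.011, -0.09, 0.044] turn [0, 0, np.float64(0.1733)] rows 5
travel [-0.056, -0.071, 0.044] turn [0, 0, np.float64(0.1733)] rows 5
travel [-0.085, -0.032, 0.044] turn [0, 0, np.float64(0.1733)] rows 5
-- at [ 0.584 -0.315  0.2   -6.9  ]
```

Run:
```python
from h import *
for n in ['top','scene']:
    s=snap(n);P=cloud(s)
    m=(P[...,2]>.145)&(P[...,2]<.17)&(abs(P[...,0]-.7)<.12)&(abs(P[...,1]+.28)<.1)
    p=P[m];print(n,m.sum(),(p.min(0)+p.max(0))/2,p.min(0),p.max(0))
```

```text
top 201 [ 0.71502551 -0.26095184  0.15560456] [ 0.69018284 -0.28141716  0.14500598] [ 0.73986817 -0.24048652  0.16620314]
scene 169 [ 0.71718579 -0.25934579  0.15562774] [ 0.69095663 -0.28789766  0.14517713] [ 0.74341495 -0.23079392  0.16607836]
```

>>> apply_moves(claw=[0.2,0.2,0.2,0.2,0.2], travel=[[-0.011,-0.09,0.03],[-0.011,-0.09,0.03],[-0.011,-0.09,0.03],[-0.011,-0.09,0.03],[-0.011,-0.09,0.03]], turn=[[0,0,0.1733],[0,0,0.1733],[0,0,0.1733],[0,0,0.1733],[0,0,0.1733]])

```text
t: 20.58
tcp_pos: [0.5719, -0.1697, 0.2747]
tool_rot: [0.3, 0.954, 0.001, -0.003]
force: [0.8, -0.5, 0.5]
finger_gap: 0.599
gripper_force: 0.0
```

>>> apply_moves(claw=[0.2,0.2,0.2,0.2,0.2], travel=[[-0.056,-0.071,0.05],[-0.056,-0.071,0.05],[-0.056,-0.071,0.05],[-0.056,-0.071,0.05],[-0.056,-0.071,0.05]], turn=[[0,0,0.1733],[0,0,0.1733],[0,0,0.1733],[0,0,0.1733],[0,0,0.1733]])

```text
t: 21.0
tcp_pos: [0.5764, -0.2417, 0.2342]
tool_rot: [0.545, 0.838, 0.0, -0.003]
force: [0.1, -0.1, 1.3]
finger_gap: 0.605
gripper_force: 0.0
```

>>> apply_moves(claw=[0.2,0.2,0.2,0.2,0.2], travel=[[-0.085,-0.032,0.05],[-0.085,-0.032,0.05],[-0.085,-0.032,0.05],[-0.085,-0.032,0.05],[-0.085,-0.032,0.05]], turn=[[0,0,0.1733],[0,0,0.1733],[0,0,0.1733],[0,0,0.1733],[0,0,0.1733]])

```text
t: 21.42
tcp_pos: [0.5809, -0.314, 0.194]
tool_rot: [0.751, 0.661, -0.001, -0.003]
force: [0.3, -0.1, -0.0]
finger_gap: 0.602
gripper_force: 0.0
```

Run:
```python
from h import *
print(cur()); standing('top');standing();standing('wrist')
s=snap('top');pin('red',(.461,-.312),s)
pin('orange',(.586,-.316),snap('scene'));pin('orange',(.586,-.316))
plan((.585,-.316,.004,-7))
```

```text
(array([ 0.58088704, -0.31399354,  0.19396191]), np.float64(-7.2896042012951066), array([-0.00516931,  0.00423322, -0.99997768]))
yellow ztop 0.172 mid [ 0.574 -0.099  0.166] n 42
green ztop 0.174 mid [ 0.572 -0.003  0.157] n 60Traceback (most recent call last):
  File "<stdin>", line 3, in <module>
  File "h.py", line 54, in pin
    m=mask(s,col)&(d<.05)&(P[...,2]<.06); p=P[m]; zt=np.percentile(p[:,2],97); top=p[p[:,2]>zt-.004].mean(0)
                                                     ~~~~~~~~~~~~~^^^^^^^^^^^
    return _quantile_unchecked(
        a, q, axis, out, overwrite_input, method, keepdims, weights)
    return _ureduce(a,
                    func=_quantile_ureduce_func,
    ...<5 lines>...
                    overwrite_input=overwrite_input,
                    method=method)
    r = func(a, **kwargs)
    result = _quantile(arr,
                       quantiles=q,
    ...<2 lines>...
                       out=out,
                       weights=wgt)
    slices_having_nans = np.isnan(arr[-1, ...])
                                  ~~~^^^^^^^^^
IndexError: index -1 is out of bounds for axis 0 with size 0
```

>>> apply_moves(claw=[0.2,0.2,0.2,0.2,0.2], travel=[[-0.002,0.006,0.05],[-0.002,0.006,0.1],[-0.002,0.006,0.15],[-0.002,0.006,0.19],[-0.002,0.006,0.225]], turn=[[0,0,0],[0,0,0],[0,0,0],[0,0,0],[0,0,0]])

```text
t: 22.03
tcp_pos: [0.5859, -0.315, 0.0147]
tool_rot: [0.748, 0.664, -0.0, -0.002]
force: [0.3, 0.1, -0.1]
finger_gap: 0.6
gripper_force: 0.0
```

>>> apply_moves(claw=[0.2,0.2,0.2], travel=[[0,0,0.006],[0,0,0.01],[0,0,0.01]], turn=[[0,0,0],[0,0,0],[0,0,0]])

```text
t: 22.28
tcp_pos: [0.5876, -0.3164, 0.01]
tool_rot: [0.748, 0.663, 0.0, 0.0]
force: [-0.3, -0.4, 1.1]
finger_gap: 0.598
gripper_force: 0.0
```

>>> apply_moves(claw=[-1,-1,-1,-1,-1], travel=[[0,0,0],[0,0,0],[0,0,0],[0,0,0],[0,0,0]], turn=[[0,0,0],[0,0,0],[0,0,0],[0,0,0],[0,0,0]], newtons=25)

```text
t: 22.7
tcp_pos: [0.5887, -0.3172, 0.0122]
tool_rot: [0.748, 0.663, 0.0, 0.002]
force: [-0.4, 0.8, 7.0]
finger_gap: 0.336
gripper_force: 24.9
```

>>> apply_moves(claw=[-1,-1,-1,-1,-1], travel=[[0,0,-0.02],[0,0,-0.05],[0,0,-0.09],[0,0,-0.13],[0,0,-0.15]], turn=[[0,0,0],[0,0,0],[0,0,0],[0,0,0],[0,0,0]])

```text
t: 23.12
tcp_pos: [0.5884, -0.3174, 0.1338]
tool_rot: [0.748, 0.663, 0.0, 0.003]
force: [0.6, -0.2, -3.8]
finger_gap: 0.339
gripper_force: 24.9
```

>>> apply_moves(claw=[-1,-1,-1,-1,-1], travel=[[0,0,-0.05],[0,0,-0.1],[0,0,-0.15],[0,0,-0.2],[0,0,-0.23]], turn=[[0,0,0],[0,0,0],[0,0,0],[0,0,0],[0,0,0]])

```text
t: 23.53
tcp_pos: [0.5878, -0.317, 0.3188]
tool_rot: [0.748, 0.663, 0.0, 0.003]
force: [1.3, -1.8, -2.8]
finger_gap: 0.339
gripper_force: 25.3
```

>>> apply_moves(claw=[-1,-1,-1,-1], travel=[[0,0,-0.04],[0,0,-0.04],[0,0,-0.04],[0,0,-0.04]], turn=[[0,0,0],[0,0,0],[0,0,0],[0,0,0]])

```text
t: 23.87
tcp_pos: [0.586, -0.3155, 0.3437]
tool_rot: [0.748, 0.663, -0.001, -0.002]
force: [-0.1, -0.3, -3.4]
finger_gap: 0.335
gripper_force: 25.2
```

Run:
```python
from h import *
print(cur()); hang('orange')
plan((.585,-.316,.34,-7),(.640,-.101,.34,86.7),(.640,-.101,.136,86.7))
```

```text
(array([ 0.5859875 , -0.31550664,  0.34366014]), np.float64(-6.907171905880419), array([-0.00339285,  0.00198671, -0.99999227]))
below tcp [(np.float64(0.03), 129, [-0.02, 0.055]), (np.float64(0.05), 146, [0.04, 0.114]), (np.float64(0.07), 34, [0.107, 0.084]), (np.float64(0.09), 31, [0.123, 0.078]), (np.float64(0.11), 34, [0.124, 0.078]), (np.float64(0.13), 44, [0.125, 0.076]), (np.float64(0.15), 123, [0.128, 0.056]), (np.float64(0.19), 21, [0.002, 0.016]), (np.float64(0.21), 82, [0.006, 0.016]), (np.float64(0.23), 176, [0.003, 0.007]), (np.float64(0.25), 26, [0.001, 0.006]), (np.float64(0.27), 27, [0.001, 0.006]), (np.float64(0.29), 25, [0.002, 0.007]), (np.float64(0.31), 26, [0.002, 0.007])]
travel [-0.001, -0.001, 0.003] turn [0, 0, np.float64(0.0005)] rows 1
-- at [ 0.585 -0.316  0.34  -7.   ]
travel [0.092, 0.012, -0.0] turn [0, 0, np.float64(-0.1735)] rows 5
travel [0.072, 0.058, -0.0] turn [0, 0, np.float64(-0.1735)] rows 5
travel [0.032, 0.087, -0.0] turn [0, 0, np.float64(-0.1735)] rows 5
-- at [ 0.64  -0.101  0.34  86.7  ]
travel [-0.0, 0.0, 0.128] turn [0, 0, np.float64(-0.0)] rows 3
travel [-0.0, 0.0, 0.128] turn [0, 0, np.float64(-0.0)] rows 3
-- at [ 0.64  -0.101  0.136 86.7  ]
```

>>> apply_moves(claw=[-1,-1,-1,-1,-1], travel=[[0.092,0.012,0],[0.092,0.012,0],[0.092,0.012,0],[0.092,0.012,0],[0.092,0.012,0]], turn=[[0,0,-0.1735],[0,0,-0.1735],[0,0,-0.1735],[0,0,-0.1735],[0,0,-0.1735]])

```text
t: 24.33
tcp_pos: [0.6043, -0.2422, 0.3423]
tool_rot: [0.54, 0.842, 0.0, -0.004]
force: [-0.6, -0.2, -3.0]
finger_gap: 0.334
gripper_force: 24.9
```

>>> apply_moves(claw=[-1,-1,-1,-1,-1], travel=[[0.072,0.058,0],[0.072,0.058,0],[0.072,0.058,0],[0.072,0.058,0],[0.072,0.058,0]], turn=[[0,0,-0.1735],[0,0,-0.1735],[0,0,-0.1735],[0,0,-0.1735],[0,0,-0.1735]])

```text
t: 24.75
tcp_pos: [0.6226, -0.1709, 0.3422]
tool_rot: [0.293, 0.956, 0.001, -0.004]
force: [-1.1, 0.2, -4.0]
finger_gap: 0.332
gripper_force: 24.9
```

>>> apply_moves(claw=[-1,-1,-1,-1,-1], travel=[[0.032,0.087,0],[0.032,0.087,0],[0.032,0.087,0],[0.032,0.087,0],[0.032,0.087,0]], turn=[[0,0,-0.1735],[0,0,-0.1735],[0,0,-0.1735],[0,0,-0.1735],[0,0,-0.1735]])

```text
t: 25.17
tcp_pos: [0.6409, -0.0996, 0.3422]
tool_rot: [0.025, 1.0, 0.001, -0.004]
force: [-0.2, -0.5, -3.2]
finger_gap: 0.333
gripper_force: 24.9
```

>>> apply_moves(claw=[-1,-1,-1,-1,-1], travel=[[0,0,0],[0,0,0.02],[0,0,0.05],[0,0,0.08],[0,0,0.08]], turn=[[0,0,0],[0,0,0],[0,0,0],[0,0,0],[0,0,0]])

```text
t: 25.58
tcp_pos: [0.6381, -0.0998, 0.2742]
tool_rot: [0.029, 1.0, 0.002, -0.007]
force: [-1.9, 0.1, -5.2]
finger_gap: 0.335
gripper_force: 25.5
```

Run:
```python
from h import *
print(cur()); hang('orange'); standing()
plan((.640,-.101,.142,86.7))
```

```text
(array([ 0.63812583, -0.0997833 ,  0.27417787]), np.float64(86.66552379472981), array([-0.01436899,  0.00493285, -0.99988459]))
below tcp [(np.float64(0.03), 885, [-0.032, 0.047]), (np.float64(0.05), 411, [0.004, 0.033]), (np.float64(0.07), 133, [0.051, 0.017]), (np.float64(0.09), 73, [-0.011, -0.022]), (np.float64(0.11), 76, [-0.003, -0.034]), (np.float64(0.13), 135, [-0.011, 0.0]), (np.float64(0.15), 306, [-0.028, 0.02]), (np.float64(0.17), 144, [-0.023, 0.02]), (np.float64(0.19), 23, [-0.002, 0.004]), (np.float64(0.21), 22, [-0.0, 0.005]), (np.float64(0.23), 23, [0.0, 0.006]), (np.float64(0.25), 20, [-0.0, 0.011])]
yellow ztop 0.174 mid [ 0.573 -0.101  0.169] n 37
green ztop 0.176 mid [ 0.574 -0.002  0.158] n 35
travel [0.001, -0.0, 0.172] turn [0, 0, np.float64(0.0)] rows 4
-- at [ 0.64  -0.101  0.142 86.7  ]
```

>>> apply_moves(claw=[-1,-1,-1,-1,-1], travel=[[0,-0.002,0.03],[0,-0.002,0.06],[0,-0.002,0.09],[0,-0.002,0.12],[0,-0.002,0.14]], turn=[[0,0,0],[0,0,0],[0,0,0],[0,0,0],[0,0,0]])

```text
t: 26.1
tcp_pos: [0.6425, -0.1027, 0.1692]
tool_rot: [0.029, 1.0, -0.0, -0.0]
force: [-1.7, -0.1, -3.2]
finger_gap: 0.332
gripper_force: 25.5
```

>>> apply_moves(claw=[-1,-1,-1,-1,-1], travel=[[0,0,0.01],[0,0,0.02],[0,0,0.027],[0,0,0.027],[0,0,0.027]], turn=[[0,0,0],[0,0,0],[0,0,0],[0,0,0],[0,0,0]])

```text
t: 26.52
tcp_pos: [0.6441, -0.1031, 0.15]
tool_rot: [0.028, 1.0, -0.001, 0.002]
force: [0.5, -0.7, -0.3]
finger_gap: 0.335
gripper_force: 25.7
```

>>> apply_moves(claw=[-0.32,-0.3,-0.28,-0.1,0.1], travel=[[0,0,0],[0,0,0],[0,0,0],[0,0,0],[0,0,0]], turn=[[0,0,0],[0,0,0],[0,0,0],[0,0,0],[0,0,0]])

```text
t: 26.93
tcp_pos: [0.6422, -0.1025, 0.1483]
tool_rot: [0.028, 1.0, -0.0, -0.0]
force: [0.8, -1.5, -0.7]
finger_gap: 0.548
gripper_force: 0.3
```

>>> apply_moves(claw=[0.1,0.1,0.1,0.1,0.1], travel=[[0,0,-0.03],[0,0,-0.07],[0,0,-0.12],[0,0,-0.17],[0,0,-0.2]], turn=[[0,0,0],[0,0,0],[0,0,0],[0,0,0],[0,0,0]])

```text
t: 27.35
tcp_pos: [0.6435, -0.1026, 0.3128]
tool_rot: [0.028, 1.0, -0.001, 0.003]
force: [0.0, -1.0, 0.2]
finger_gap: 0.554
gripper_force: 0.0
```

Run:
```python
from h import *
print(cur()); standing()
s=snap('top');pin('red',(.461,-.312),s)
plan((.4614,-.3125,.2,-12.7))
```

```text
(array([ 0.64350285, -0.10257135,  0.31281485]), np.float64(86.78667978013979), array([ 0.00539442, -0.00143547, -0.99998442]))
orange ztop 0.173 mid [ 0.618 -0.064  0.139] n 135
yellow ztop 0.174 mid [ 0.574 -0.1    0.168] n 43
green ztop 0.175 mid [ 0.575 -0.003  0.158] n 44
red hub [ 0.4613 -0.3125  0.0399] ztop 0.0418 head [ 0.4339 -0.4337] rect [41. 63.] dist 0.1243 A= -12.71
travel [0.072, -0.091, 0.048] turn [0, 0, np.float64(0.1842)] rows 5
travel [0.01, -0.116, 0.048] turn [0, 0, np.float64(0.1842)] rows 5
travel [-0.055, -0.102, 0.048] turn [0, 0, np.float64(0.1842)] rows 5
-- at [  0.4614  -0.3125   0.2    -12.7   ]
```

>>> apply_moves(claw=[0.2,0.2,0.2,0.2,0.2], travel=[[0.072,-0.091,0.03],[0.072,-0.091,0.03],[0.072,-0.091,0.03],[0.072,-0.091,0.03],[0.072,-0.091,0.03]], turn=[[0,0,0.184],[0,0,0.184],[0,0,0.184],[0,0,0.184],[0,0,0.184]])

```text
t: 27.87
tcp_pos: [0.5787, -0.1723, 0.2823]
tool_rot: [0.316, 0.949, 0.0, -0.002]
force: [0.4, 0.4, 0.1]
finger_gap: 0.601
gripper_force: 0.0
```

>>> apply_moves(claw=[0.2,0.2,0.2,0.2,0.2], travel=[[0.01,-0.116,0.05],[0.01,-0.116,0.05],[0.01,-0.116,0.05],[0.01,-0.116,0.05],[0.01,-0.116,0.05]], turn=[[0,0,0.184],[0,0,0.184],[0,0,0.184],[0,0,0.184],[0,0,0.184]])

```text
t: 28.28
tcp_pos: [0.5171, -0.2421, 0.242]
tool_rot: [0.573, 0.819, 0.0, -0.003]
force: [0.1, 0.8, 0.2]
finger_gap: 0.6
gripper_force: 0.0
```

>>> apply_moves(claw=[0.2,0.2,0.2,0.2,0.2], travel=[[-0.055,-0.102,0.05],[-0.055,-0.102,0.05],[-0.055,-0.102,0.05],[-0.055,-0.102,0.05],[-0.055,-0.102,0.05]], turn=[[0,0,0.184],[0,0,0.184],[0,0,0.184],[0,0,0.184],[0,0,0.184]])

```text
t: 28.7
tcp_pos: [0.4562, -0.3117, 0.202]
tool_rot: [0.783, 0.622, -0.0, -0.002]
force: [0.6, -0.2, -0.4]
finger_gap: 0.6
gripper_force: 0.0
```

>>> apply_moves(claw=[0.2,0.2], travel=[[0,0,0],[0,0,0]], turn=[[0,0,0],[0,0,0]])

```text
t: 28.87
tcp_pos: [0.4577, -0.3112, 0.2032]
tool_rot: [0.78, 0.626, -0.0, -0.001]
force: [1.1, 0.0, 0.6]
finger_gap: 0.6
gripper_force: 0.0
```

Run:
```python
from h import *
print(cur()); standing(); standing('top')
s=snap('scene');P=cloud(s)
m=mask(s,'red')&(np.linalg.norm(P[...,:2]-[.461,-.31],axis=-1)<.1)&(P[...,2]<.05); print(m.sum(),P[m].mean(0))
plan((.4613,-.3125,.006,-12.7))
```

```text
(array([ 0.45770128, -0.31120035,  0.20319724]), np.float64(-12.473730629265578), array([-0.0014975 ,  0.00171335, -0.99999741]))
orange ztop 0.174 mid [ 0.619 -0.064  0.145] n 132
yellow ztop 0.175 mid [ 0.574 -0.099  0.168] n 39
green ztop 0.175 mid [ 0.572 -0.002  0.159] n 59
orange ztop 0.173 mid [ 0.649 -0.11   0.139] n 126
yellow ztop 0.172 mid [ 0.571 -0.098  0.16 ] n 120
green ztop 0.173 mid [ 0.568 -0.003  0.137] n 112
51 [ 0.46662924 -0.30948751  0.03327822]
travel [-0.0, 0.002, 0.124] turn [0, 0, np.float64(0.0006)] rows 3
travel [-0.0, 0.002, 0.124] turn [0, 0, np.float64(0.0006)] rows 3
-- at [ 4.613e-01 -3.125e-01  6.000e-03 -1.270e+01]
```

>>> apply_moves(claw=[0.2,0.2,0.2,0.2,0.2], travel=[[-0.001,0.004,0.05],[-0.001,0.004,0.1],[-0.001,0.004,0.15],[-0.001,0.004,0.2],[-0.001,0.004,0.23]], turn=[[0,0,0],[0,0,0],[0,0,0],[0,0,0],[0,0,0]])

```text
t: 29.43
tcp_pos: [0.4601, -0.3116, 0.0167]
tool_rot: [0.78, 0.626, -0.0, -0.002]
force: [-0.7, 0.3, -0.1]
finger_gap: 0.606
gripper_force: 0.0
```

>>> apply_moves(claw=[0.2,0.2,0.2], travel=[[0,0,0.01],[0,0,0.018],[0,0,0.018]], turn=[[0,0,0],[0,0,0],[0,0,0]])

```text
t: 29.68
tcp_pos: [0.4615, -0.3132, 0.0054]
tool_rot: [0.78, 0.626, -0.0, -0.0]
force: [-0.1, -0.4, 0.1]
finger_gap: 0.597
gripper_force: 0.0
```

>>> apply_moves(claw=[-1,-1,-1,-1,-1], travel=[[0,0,0],[0,0,0],[0,0,0],[0,0,0],[0,0,0]], turn=[[0,0,0],[0,0,0],[0,0,0],[0,0,0],[0,0,0]], newtons=25)

```text
t: 30.1
tcp_pos: [0.4624, -0.3142, 0.0074]
tool_rot: [0.78, 0.625, 0.0, 0.002]
force: [1.1, 0.1, 6.9]
finger_gap: 0.34
gripper_force: 25.0
```

>>> apply_moves(claw=[-1,-1,-1,-1,-1], travel=[[0,0,-0.02],[0,0,-0.05],[0,0,-0.09],[0,0,-0.13],[0,0,-0.15]], turn=[[0,0,0],[0,0,0],[0,0,0],[0,0,0],[0,0,0]])

```text
t: 30.52
tcp_pos: [0.462, -0.3142, 0.1291]
tool_rot: [0.78, 0.625, 0.0, 0.002]
force: [0.5, -1.6, -3.6]
finger_gap: 0.335
gripper_force: 24.9
```

>>> apply_moves(claw=[-1,-1,-1,-1,-1], travel=[[0,0,-0.05],[0,0,-0.1],[0,0,-0.15],[0,0,-0.2],[0,0,-0.23]], turn=[[0,0,0],[0,0,0],[0,0,0],[0,0,0],[0,0,0]])

```text
t: 30.93
tcp_pos: [0.4617, -0.314, 0.3142]
tool_rot: [0.78, 0.625, -0.0, 0.003]
force: [0.7, -1.5, -3.5]
finger_gap: 0.334
gripper_force: 25.3
```

>>> apply_moves(claw=[-1,-1,-1,-1], travel=[[0,0,-0.04],[0,0,-0.045],[0,0,-0.045],[0,0,-0.045]], turn=[[0,0,0],[0,0,0],[0,0,0],[0,0,0]])

```text
t: 31.27
tcp_pos: [0.4602, -0.3124, 0.3441]
tool_rot: [0.78, 0.625, -0.0, -0.001]
force: [0.3, -0.7, -4.0]
finger_gap: 0.337
gripper_force: 25.3
```

Run:
```python
from h import *
p,A,_=cur();print(p,A); hang('red')
plan((.6455,-.0035,p[2],86.7),(.6455,-.0035,.14,86.7))
```

```text
[ 0.46017341 -0.3124041   0.34411939] -12.575388920110699
below tcp [(np.float64(0.03), 138, [-0.126, -0.034]), (np.float64(0.19), 6, [0.006, 0.011]), (np.float64(0.21), 79, [0.006, 0.014]), (np.float64(0.23), 125, [0.005, 0.009]), (np.float64(0.25), 80, [0.003, 0.003]), (np.float64(0.27), 26, [0.002, 0.006]), (np.float64(0.29), 28, [0.002, 0.005]), (np.float64(0.31), 27, [0.002, 0.006])]
travel [0.142, 0.047, -0.0] turn [0, 0, np.float64(-0.1839)] rows 5
travel [0.093, 0.118, -0.0] turn [0, 0, np.float64(-0.1839)] rows 5
travel [0.014, 0.15, -0.0] turn [0, 0, np.float64(-0.1839)] rows 5
-- at [ 6.45500000e-01 -3.50000000e-03  3.44119392e-01  8.67000000e+01]
travel [0.0, 0.0, 0.128] turn [0, 0, np.float64(0.0)] rows 3
travel [0.0, 0.0, 0.128] turn [0, 0, np.float64(0.0)] rows 3
-- at [ 6.455e-01 -3.500e-03  1.400e-01  8.670e+01]
```

>>> apply_moves(claw=[-1,-1,-1,-1,-1], travel=[[0.142,0.047,0],[0.142,0.047,0],[0.142,0.047,0],[0.142,0.047,0],[0.142,0.047,0]], turn=[[0,0,-0.184],[0,0,-0.184],[0,0,-0.184],[0,0,-0.184],[0,0,-0.184]])

```text
t: 31.73
tcp_pos: [0.5222, -0.2069, 0.3424]
tool_rot: [0.566, 0.825, 0.0, -0.004]
force: [-1.8, 1.0, -3.4]
finger_gap: 0.336
gripper_force: 25.0
```

>>> apply_moves(claw=[-1,-1,-1,-1,-1], travel=[[0.093,0.118,0],[0.093,0.118,0],[0.093,0.118,0],[0.093,0.118,0],[0.093,0.118,0]], turn=[[0,0,-0.184],[0,0,-0.184],[0,0,-0.184],[0,0,-0.184],[0,0,-0.184]])

```text
t: 32.15
tcp_pos: [0.5842, -0.1046, 0.342]
tool_rot: [0.307, 0.952, 0.001, -0.004]
force: [-2.5, 0.2, -3.2]
finger_gap: 0.336
gripper_force: 25.5
```

>>> apply_moves(claw=[-1,-1,-1,-1,-1], travel=[[0.014,0.15,0],[0.014,0.15,0],[0.014,0.15,0],[0.014,0.15,0],[0.014,0.15,0]], turn=[[0,0,-0.184],[0,0,-0.184],[0,0,-0.184],[0,0,-0.184],[0,0,-0.184]])

```text
t: 32.57
tcp_pos: [0.6467, -0.0019, 0.3415]
tool_rot: [0.023, 1.0, 0.0, -0.003]
force: [-0.6, 0.2, -2.9]
finger_gap: 0.334
gripper_force: 25.8
```

>>> apply_moves(claw=[-1,-1,-1,-1,-1], travel=[[0,0,0],[0,0,0.02],[0,0,0.04],[0,0,0.04],[0,0,0.04]], turn=[[0,0,0],[0,0,0],[0,0,0],[0,0,0],[0,0,0]])

```text
t: 32.98
tcp_pos: [0.6456, -0.0048, 0.3111]
tool_rot: [0.029, 1.0, 0.0, -0.003]
force: [-1.4, -0.6, -2.3]
finger_gap: 0.333
gripper_force: 25.8
```

Run:
```python
from h import *
p,A,_=cur();print(p,A); hang('red');standing()
plan((.6455,-.0035,.141,86.7))
```

```text
[ 0.64559973 -0.00477513  0.31106778] 86.65323016532274
below tcp [(np.float64(0.03), 885, [-0.032, -0.027]), (np.float64(0.05), 552, [0.042, 0.0]), (np.float64(0.07), 336, [0.108, 0.016]), (np.float64(0.09), 49, [-0.038, -0.053]), (np.float64(0.11), 56, [-0.046, -0.059]), (np.float64(0.13), 79, [-0.043, -0.056]), (np.float64(0.15), 249, [-0.045, -0.057]), (np.float64(0.17), 100, [-0.025, -0.018]), (np.float64(0.19), 99, [-0.003, 0.015]), (np.float64(0.21), 137, [-0.008, 0.007]), (np.float64(0.23), 22, [-0.005, 0.006]), (np.float64(0.25), 25, [-0.003, 0.007]), (np.float64(0.27), 28, [-0.002, 0.008]), (np.float64(0.29), 9, [-0.0, 0.009])]
orange ztop 0.174 mid [ 0.618 -0.063  0.14 ] n 139
yellow ztop 0.174 mid [ 0.574 -0.098  0.166] n 38
green ztop 0.174 mid [ 0.572 -0.004  0.158] n 42
travel [0.002, 0.002, 0.216] turn [0, 0, np.float64(-0.0)] rows 5
-- at [ 6.455e-01 -3.500e-03  1.410e-01  8.670e+01]
```

>>> apply_moves(claw=[-1,-1,-1,-1,-1], travel=[[0,0.001,0.03],[0,0.001,0.065],[0,0.001,0.1],[0,0.001,0.14],[0,0.001,0.175]], turn=[[0,0,0],[0,0,0],[0,0,0],[0,0,0],[0,0,0]])

```text
t: 33.5
tcp_pos: [0.6474, -0.004, 0.1734]
tool_rot: [0.029, 1.0, -0.0, 0.001]
force: [-0.1, 0.2, -3.9]
finger_gap: 0.335
gripper_force: 25.8
```

>>> apply_moves(claw=[-1,-1,-1,-1,-1], travel=[[0,0,0.01],[0,0,0.02],[0,0,0.03],[0,0,0.037],[0,0,0.037]], turn=[[0,0,0],[0,0,0],[0,0,0],[0,0,0],[0,0,0]])

```text
t: 33.92
tcp_pos: [0.648, -0.004, 0.1447]
tool_rot: [0.028, 1.0, -0.0, 0.001]
force: [0.5, -0.3, -3.1]
finger_gap: 0.338
gripper_force: 25.8
```

>>> apply_moves(claw=[-0.32,-0.3,-0.28,-0.1,0.1], travel=[[0,0,0],[0,0,0],[0,0,0],[0,0,0],[0,0,0]], turn=[[0,0,0],[0,0,0],[0,0,0],[0,0,0],[0,0,0]])

```text
t: 34.33
tcp_pos: [0.648, -0.0038, 0.1453]
tool_rot: [0.028, 1.0, -0.0, 0.001]
force: [-0.2, 0.3, 0.3]
finger_gap: 0.549
gripper_force: 0.0
```

>>> apply_moves(claw=[0.1,0.1,0.1,0.1,0.1], travel=[[0,0,-0.03],[0,0,-0.07],[0,0,-0.12],[0,0,-0.17],[0,0,-0.2]], turn=[[0,0,0],[0,0,0],[0,0,0],[0,0,0],[0,0,0]])

```text
t: 34.75
tcp_pos: [0.649, -0.0039, 0.3098]
tool_rot: [0.028, 1.0, -0.001, 0.004]
force: [0.0, 0.3, 0.4]
finger_gap: 0.551
gripper_force: 0.0
```

>>> apply_moves(claw=[0.1,0.1,0.1,0.1,0.1], travel=[[0.05,-0.1,0],[0.1,-0.2,0],[0.1,-0.2,0],[0.1,-0.2,0],[0.1,-0.2,0]], turn=[[0,0,0],[0,0,0],[0,0,0],[0,0,0],[0,0,0]])

```text
t: 35.17
tcp_pos: [0.5559, -0.1633, 0.3049]
tool_rot: [0.03, 1.0, -0.001, -0.0]
force: [0.3, 0.7, -0.1]
finger_gap: 0.551
gripper_force: 0.0
```

Run:
```python
from h import *
p,A,_=cur();print(p,A);standing();standing('top')
s=snap('top','t5.png');P=cloud(s)
t=mask(s,'red')&(P[...,2]>.08)&(P[...,2]<.1)&(P[...,1]>.05)&(P[...,1]<.13)&(P[...,0]<.55);print('tab',P[t].mean(0) if t.any() else 0,t.sum())
m=mask(s,'blue')&(P[...,2]>.045)&(P[...,2]<.07)&(P[...,0]>.4);print(cv2.minAreaRect((P[m][:,:2]*1000).astype(np.float32)))
c=s['pixels'][130:260,220:440];cv2.imwrite('pics/t5c.png',cv2.resize(c,None,fx=3,fy=3)[:,:,::-1])
```

```text
[ 0.55588641 -0.16327719  0.30493219] 86.55085934649415
orange ztop 0.172 mid [ 0.62  -0.059  0.138] n 141
red ztop 0.176 mid [ 0.644 -0.004  0.157] n 75
green ztop 0.174 mid [ 0.571 -0.002  0.156] n 57
orange ztop 0.171 mid [ 0.647 -0.051  0.136] n 32
red ztop 0.173 mid [ 0.64  -0.043  0.157] n 107
green ztop 0.173 mid [ 0.568 -0.003  0.139] n 121
tab [0.42079291 0.09009416 0.08753752] 51
((607.7705078125, -25.6435546875), (146.8835906982422, 147.8734130859375), 88.32427978515625)
```

View pics/t5c.png

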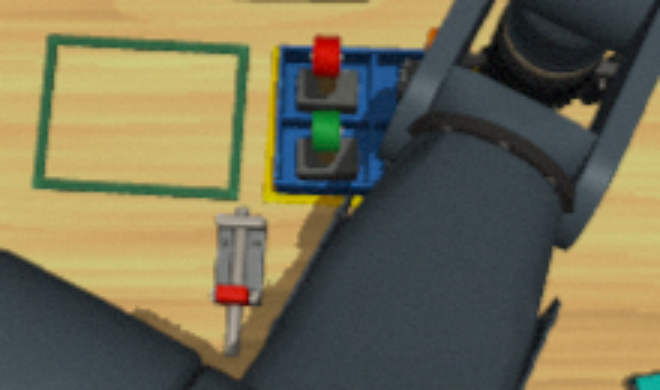

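```bash
cat >> h.py <<'E'
def bar(name,near,rad=.06):
    s=snap(name);P=cloud(s);hsv=cv2.cvtColor(s['pixels'],cv2.COLOR_RGB2HSV)
    m=(hsv[...,2]<70)&(P[...,2]>.055)&(P[...,2]<.072)&(np.linalg.norm(P[...,:2]-near,axis=-1)<rad)
    for b in blobs(m,15):
        p=P[b[2]];print(name,'bar',cv2.minAreaRect((p[:,:2]*1000).astype(np.float32)),p.mean(0).round(4),len(p))
E
python3 - <<'E'
from h import *
bar('wrist',(.598,-.2));bar('scene',(.598,-.2))
standing('wrist')
s=snap('wrist','w6.png')
plan((.598,-.2007,.2,86.7))
E
```

```text
wrist bar ((603.1365966796875, -201.73146057128906), (11.242579460144043, 61.174373626708984), 88.26910400390625) [ 0.6019 -0.2014  0.0641] 453
scene bar ((585.3065795898438, -201.0530242919922), (17.416624069213867, 10.764278411865234), 3.1054840087890625) [ 0.585  -0.1996  0.0629] 17
orange ztop 0.17 mid [ 0.614 -0.06   0.137] n 634
red ztop 0.17 mid [ 0.642 -0.006  0.148] n 1369
green ztop 0.171 mid [ 0.569 -0.006  0.152] n 1576
travel [-0.052, -0.051, 0.13] turn [0, 0, np.float64(0.001)] rows 3
-- at [ 0.598  -0.2007  0.2    86.7   ]
```

View pics/w6.png

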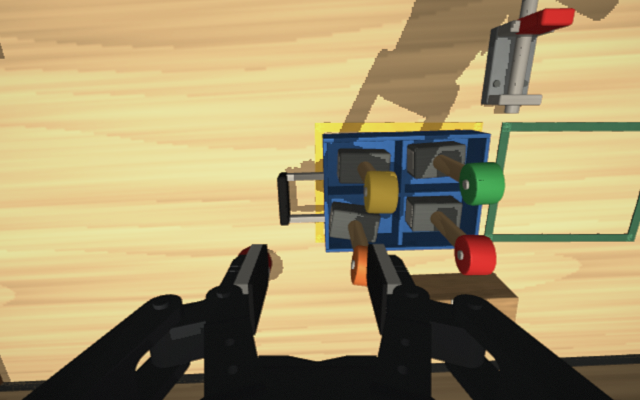

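The wrist view shows all four hammers standing in their pockets: yellow (380,190), green (482,185), orange (362,265) and red (475,255). The pull bar is at (284,198), measured at (.6025,-.2015). Moving to grip it.

Run:
```python
from h import *
plan((.6025,-.2015,.16,88.4),(.6025,-.2015,.033,88.4))
s=snap('wrist');P=cloud(s);m=mask(s,'green',80,40)&(P[...,2]<.01)
pts=np.array([ray(s,u,v,0)[:2] for v,u in np.argwhere(m)])
# lower-x edge line and -y edge line of the outline
for nm,sel,ax in [('y=const',(pts[:,1]<.11)&(pts[:,0]>.56)&(pts[:,0]<.68),0),('xlow',(pts[:,0]<.56)&(pts[:,1]>.11),1),('xhigh',(pts[:,0]>.68)&(pts[:,1]>.11),1)]:
    q=pts[sel]
    if len(q)>20:
        c=np.polyfit(q[:,ax],q[:,1-ax],1); print(nm,len(q),q.mean(0),np.degrees(np.arctan(c[0])))
```

```text
travel [-0.057, -0.052, 0.18] turn [0, 0, np.float64(-0.0084)] rows 4
-- at [ 0.6025 -0.2015  0.16   88.4   ]
travel [0.0, 0.0, 0.159] turn [0, 0, np.float64(-0.0)] rows 4
-- at [ 6.025e-01 -2.015e-01  3.300e-02  8.840e+01]
y=const 304 [0.61942322 0.09310124] -3.1308669220664487
xlow 938 [0.54001328 0.19311884] 2.9354406406486775
xhigh 896 [0.70190665 0.21934917] 0.5651808302084889
```

>>> apply_moves(claw=[-0.4,-0.4,-0.4,-0.4,-0.4], travel=[[-0.057,-0.052,0.06],[-0.057,-0.052,0.12],[-0.057,-0.052,0.18],[-0.057,-0.052,0.18],[-0.057,-0.052,0.18]], turn=[[0,0,-0.009],[0,0,-0.009],[0,0,-0.009],[0,0,-0.009],[0,0,-0.009]])

```text
t: 35.98
tcp_pos: [0.5975, -0.2002, 0.1506]
tool_rot: [0.014, 1.0, 0.004, -0.008]
force: [-1.6, 0.6, -2.7]
finger_gap: 0.302
gripper_force: 0.0
```

>>> apply_moves(claw=[-0.4,-0.4,-0.4], travel=[[0,0,0],[0,0,0],[0,0,0]], turn=[[0,0,0],[0,0,0],[0,0,0]])

```text
t: 36.23
tcp_pos: [0.6034, -0.2032, 0.1636]
tool_rot: [0.013, 1.0, -0.001, 0.003]
force: [0.7, 0.9, -0.3]
finger_gap: 0.3
gripper_force: 0.0
```

Run:
```python
from h import *
print(cur(),manip.sense()['force'],manip.sense()['finger_gap'])
bar('wrist',(.6025,-.2015),.05)
plan((.6025,-.2015,.033,88.4))
```

```text
(array([ 0.60338878, -0.20323955,  0.16361527]), np.float64(88.45479375816501), array([ 0.00535736, -0.0028793 , -0.9999815 ])) [ 0.66419013  0.94010939 -0.34423597] 0.30004933355634644
wrist bar ((603.9732055664062, -203.05361938476562), (11.147899627685547, 62.30967330932617), 88.90399932861328) [ 0.6023 -0.2028  0.0646] 1122
travel [0.001, 0.002, 0.164] turn [0, 0, np.float64(0.0003)] rows 4
-- at [ 6.025e-01 -2.015e-01  3.300e-02  8.840e+01]
```

>>> apply_moves(claw=[-0.4,-0.4,-0.4,-0.4,-0.4], travel=[[0,0,0.04],[0,0,0.08],[0,0,0.12],[0,0,0.15],[0,0,0.162]], turn=[[0,0,0],[0,0,0],[0,0,0],[0,0,0],[0,0,0]])

```text
t: 36.7
tcp_pos: [0.6008, -0.2025, 0.0298]
tool_rot: [0.014, 1.0, 0.0, -0.001]
force: [0.1, 1.3, 0.9]
finger_gap: 0.301
gripper_force: 0.0
```

>>> apply_moves(claw=[-0.6,-0.65,-0.7,-0.75,-0.8], travel=[[0,0,0],[0,0,0],[0,0,0],[0,0,0],[0,0,0]], turn=[[0,0,0],[0,0,0],[0,0,0],[0,0,0],[0,0,0]], newtons=25)

```text
t: 37.12
tcp_pos: [0.6029, -0.203, 0.033]
tool_rot: [0.014, 1.0, -0.001, 0.002]
force: [-1.0, 3.7, 6.4]
finger_gap: 0.138
gripper_force: 26.5
```

>>> apply_moves(claw=[-1,-1,-1], travel=[[0,0,0],[0,0,0],[0,0,0]], turn=[[0,0,0],[0,0,0],[0,0,0]])

```text
t: 37.37
tcp_pos: [0.6029, -0.203, 0.0329]
tool_rot: [0.014, 1.0, -0.0, 0.002]
force: [0.4, 3.9, 6.6]
finger_gap: 0.136
gripper_force: 26.5
```

Run:
```python
from h import *
print(cur(),manip.sense()['force'],manip.sense()['finger_gap'])
standing()
p,A,_=cur()
N=6
plan(*[(p[0]+.0109*k/N,p[1]+.2512*k/N,p[2],A-1.45*k/N) for k in range(1,N+1)])
```

```text
(array([ 0.60290154, -0.20300701,  0.03292934]), np.float64(88.4058182450293), array([ 0.00345376, -0.00101758, -0.99999352])) [0.42141236 3.92659096 6.55683332] 0.13601972365953022
orange ztop 0.172 mid [ 0.618 -0.068  0.139] n 146
red ztop 0.172 mid [ 0.645 -0.003  0.154] n 84
green ztop 0.175 mid [ 0.571 -0.004  0.157] n 58
travel [-0.001, 0.052, -0.0] turn [0, 0, np.float64(0.0013)] rows 2
-- at [ 6.04715051e-01 -1.61169028e-01  3.29676678e-02  8.81614730e+01]
travel [-0.001, 0.052, -0.0] turn [0, 0, np.float64(0.0013)] rows 2
-- at [ 6.06531717e-01 -1.19302361e-01  3.29676678e-02  8.79198064e+01]
travel [-0.0, 0.052, -0.0] turn [0, 0, np.float64(0.0013)] rows 2
-- at [ 6.08348384e-01 -7.74356943e-02  3.29676678e-02  8.76781397e+01]
travel [-0.0, 0.052, -0.0] turn [0, 0, np.float64(0.0013)] rows 2
-- at [ 6.10165051e-01 -3.55690277e-02  3.29676678e-02  8.74364730e+01]
travel [0.0, 0.052, -0.0] turn [0, 0, np.float64(0.0013)] rows 2
-- at [6.11981717e-01 6.29763899e-03 3.29676678e-02 8.71948064e+01]
travel [0.0, 0.052, -0.0] turn [0, 0, np.float64(0.0013)] rows 2
-- at [6.13798384e-01 4.81643057e-02 3.29676678e-02 8.69531397e+01]
```

>>> apply_moves(claw=[-1,-1,-1,-1,-1], travel=[[0,0.005,0],[0,0.013,0],[0,0.022,0],[0,0.032,0],[-0.001,0.042,0]], turn=[[0,0,0],[0,0,0.0005],[0,0,0.001],[0,0,0.001],[0,0,0.001]])

```text
t: 37.83
tcp_pos: [0.6057, -0.175, 0.033]
tool_rot: [0.015, 1.0, -0.004, 0.003]
force: [-1.1, -11.8, 2.7]
finger_gap: 0.135
gripper_force: 27.5
```

>>> apply_moves(claw=[-1,-1,-1,-1,-1], travel=[[0,0.01,0],[0,0.02,0],[0,0.03,0],[0,0.04,0],[-0.001,0.05,0]], turn=[[0,0,0],[0,0,0.0005],[0,0,0.001],[0,0,0.001],[0,0,0.001]])

```text
t: 38.25
tcp_pos: [0.608, -0.1347, 0.033]
tool_rot: [0.017, 1.0, -0.004, 0.003]
force: [-1.1, -11.8, 2.9]
finger_gap: 0.141
gripper_force: 27.1
```

Run:
```python
from h import *
print(cur(),manip.sense()['force'],manip.sense()['finger_gap'])
standing();standing('top')
```

```text
(array([ 0.6079743 , -0.13468385,  0.03298834]), np.float64(88.09230908463616), array([ 0.00674875, -0.00829728, -0.9999428 ])) [ -1.06475621 -11.78224323   2.86286008] 0.14135890403901227
orange ztop 0.172 mid [0.625 0.004 0.138] n 145
red ztop 0.174 mid [0.651 0.064 0.156] n 88
green ztop 0.173 mid [0.577 0.065 0.164] n 56
```

>>> apply_moves(claw=[-1,-1,-1,-1,-1], travel=[[0,0.01,0],[0,0.02,0],[0,0.03,0],[0,0.04,0],[0,0.05,0]], turn=[[0,0,0],[0,0,0.0005],[0,0,0.001],[0,0,0.0015],[0,0,0.0015]])

```text
t: 38.77
tcp_pos: [0.6097, -0.0945, 0.033]
tool_rot: [0.019, 1.0, -0.004, 0.004]
force: [0.1, -11.6, 3.6]
finger_gap: 0.132
gripper_force: 26.9
```

>>> apply_moves(claw=[-1,-1,-1,-1,-1], travel=[[0,0.01,0],[0,0.02,0],[0,0.03,0],[0,0.04,0],[0,0.05,0]], turn=[[0,0,0],[0,0,0.0005],[0,0,0.001],[0,0,0.0015],[0,0,0.0015]])

```text
t: 39.18
tcp_pos: [0.6112, -0.0543, 0.0329]
tool_rot: [0.021, 1.0, -0.004, 0.004]
force: [-0.5, -12.0, 4.1]
finger_gap: 0.138
gripper_force: 26.8
```

>>> apply_moves(claw=[-1,-1,-1,-1,-1], travel=[[0,0.01,0],[0,0.02,0],[0,0.03,0],[0,0.04,0],[0,0.05,0]], turn=[[0,0,0],[0,0,0.0005],[0,0,0.001],[0,0,0.0015],[0,0,0.0015]])

```text
t: 39.6
tcp_pos: [0.6129, -0.0142, 0.0329]
tool_rot: [0.024, 1.0, -0.003, 0.003]
force: [-1.0, -12.3, 4.9]
finger_gap: 0.136
gripper_force: 26.7
```

>>> apply_moves(claw=[-1,-1,-1,-1,-1], travel=[[0,0.01,0],[0,0.02,0],[0,0.025,0],[0,0.03,0],[0,0.03,0]], turn=[[0,0,0],[0,0,0.0005],[0,0,0.001],[0,0,0.0015],[0,0,0.0015]])

```text
t: 40.02
tcp_pos: [0.6138, 0.0108, 0.0329]
tool_rot: [0.026, 1.0, -0.003, 0.003]
force: [0.2, -9.7, 5.1]
finger_gap: 0.135
gripper_force: 26.6
```

```bash
cat >> h.py <<'E'
def caddy(name='top'):
    s=snap(name);P=cloud(s)
    m=mask(s,'blue',120,40)&(P[...,2]>.045)&(P[...,2]<.065)&(P[...,0]>.48)&(P[...,0]<.75)&(P[...,1]<.36)
    r=cv2.minAreaRect((P[m][:,:2]*1000).astype(np.float32));print(name,'caddy',np.round(r[0],1),np.round(r[1],1),round(r[2],2),m.sum())
E
python3 - <<'E'
from h import *
print(cur(),manip.sense()['force'],manip.sense()['finger_gap'])
standing();standing('top')
for n in ['top','wrist','scene']: caddy(n)
s=snap('top','t7.png')
cv2.imwrite('pics/t7c.png',cv2.resize(s['pixels'][120:260,200:420],None,fx=3.5,fy=3.5)[:,:,::-1])
E
```

```text
(array([0.61381877, 0.01082637, 0.03293642]), np.float64(87.04419039157128), array([ 0.00602235, -0.00555374, -0.99996644])) [ 0.24050918 -9.65217913  5.10003783] 0.13548458075199638
orange ztop 0.173 mid [0.633 0.13  0.148] n 162
yellow ztop 0.175 mid [0.587 0.116 0.167] n 57
red ztop 0.174 mid [0.66  0.209 0.154] n 96
green ztop 0.173 mid [0.587 0.21  0.164] n 56
orange ztop 0.172 mid [0.664 0.163 0.164] n 33
red ztop 0.173 mid [0.667 0.207 0.161] n 33
top caddy [692.8 170.6] [75.6  6.4] 86.28 37
wrist caddy [619.3 118.1] [113.9 147.2] 87.74 10287
scene caddy [622.7 162.4] [202.7 149.8] 87.4 173
```

View pics/t7c.png

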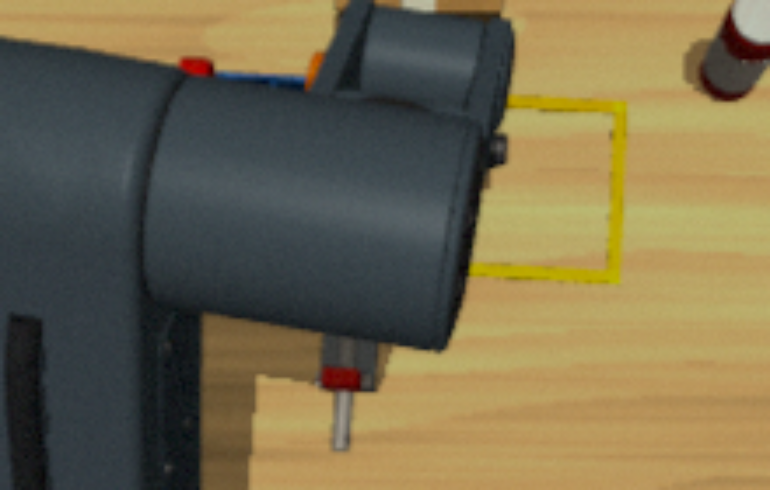

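>>> apply_moves(claw=[-1,-1,-1,-1,-1], travel=[[0,0.008,0],[0.001,0.017,0],[0.001,0.026,0],[0.002,0.035,0],[0.002,0.041,0]], turn=[[0,0,0],[0,0,0],[0,0,0],[0,0,0],[0,0,0]])

```text
t: 40.73
tcp_pos: [0.6142, 0.0432, 0.033]
tool_rot: [0.026, 1.0, -0.003, 0.003]
force: [0.3, -13.2, 4.5]
finger_gap: 0.134
gripper_force: 26.7
```

>>> apply_moves(claw=[-1,-1,-1], travel=[[0,0,0],[0,0,0],[0,0,0]], turn=[[0,0,0],[0,0,0],[0,0,0]])

```text
t: 40.98
tcp_pos: [0.6141, 0.044, 0.0329]
tool_rot: [0.027, 1.0, -0.002, 0.003]
force: [0.1, -7.2, 4.8]
finger_gap: 0.134
gripper_force: 26.8
```

Run:
```python
from h import *
print(cur(),manip.sense()['force'],manip.sense()['finger_gap'])
standing()
for n in ['wrist','scene']:
    caddy(n); s=snap(n);P=cloud(s);m=mask(s,'green',80,40)&(P[...,2]<.012)&(P[...,0]>.4)
    q=P[m];q=np.array([ray(s,u,v,0) for v,u in np.argwhere(m)])
    if len(q)>30: print(n,'green',len(q),cv2.minAreaRect((q[:,:2]*1000).astype(np.float32)))
a=snap('wrist')['pixels'];b=cv2.resize(snap('scene')['pixels'][190:330,250:390],(400,400))
cv2.imwrite('pics/j8.png',cv2.resize(np.hstack([a,b]),(800,308))[:,:,::-1])
```

```text
(array([0.61414867, 0.04402587, 0.03294612]), np.float64(86.94959983631797), array([ 0.00638428, -0.0041925 , -0.99997083])) [ 0.08832339 -7.22585336  4.83791798] 0.13432147909714795
orange ztop 0.173 mid [0.635 0.174 0.139] n 159
yellow ztop 0.173 mid [0.586 0.147 0.167] n 59
red ztop 0.173 mid [0.659 0.229 0.152] n 93
green ztop 0.174 mid [0.589 0.244 0.162] n 59
wrist caddy [619.9 151.5] [114.8 146.1] 87.15 10349
wrist green 8263 ((598.5316772460938, 148.52218627929688), (121.48857116699219, 131.36801147460938), 87.07898712158203)
scene caddy [623.4 195.5] [201.4 150.2] 87.09 188
scene green 89 ((622.1137084960938, 197.1871337890625), (221.39649963378906, 169.2070770263672), 87.24288177490234)
```

View pics/j8.png

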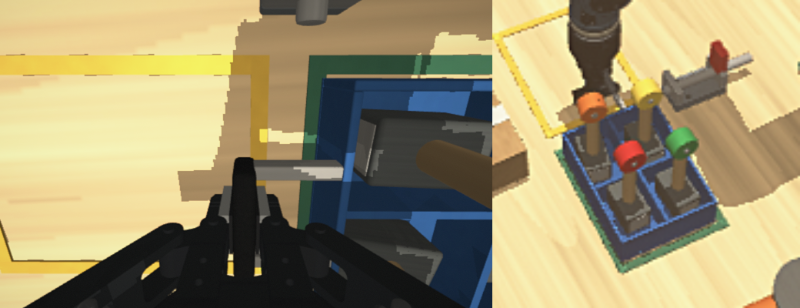

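>>> apply_moves(claw=[-1,-1,-1,-1,-1], travel=[[0.001,0.002,0],[0.003,0.004,0],[0.003,0.005,0],[0.003,0.005,0],[0.003,0.005,0]], turn=[[0,0,0],[0,0,0],[0,0,0],[0,0,0],[0,0,0]])

```text
t: 41.75
tcp_pos: [0.6129, 0.0472, 0.033]
tool_rot: [0.027, 1.0, -0.002, 0.004]
force: [1.4, -11.0, 4.8]
finger_gap: 0.134
gripper_force: 27.7
```

```bash
cat > m.py <<'E'
from h import *
print(cur(),manip.sense()['force'],manip.sense()['finger_gap'])
for n in ['wrist','scene']:
    s=snap(n);P=cloud(s); R=np.array([[.9986,-.0532],[.0532,.9986]]) # rows: deck x, y axes
    m=mask(s,'green',80,40)&(P[...,2]<.012)&(P[...,0]>.4)
    q=np.array([ray(s,u,v,0)[:2] for v,u in np.argwhere(m)])@R.T*1000
    m=mask(s,'blue',120,40)&(P[...,2]>.047)&(P[...,2]<.065)&(P[...,0]>.48)&(P[...,0]<.75)&(P[...,1]<.36)
    c=P[m][:,:2]@R.T*1000
    pc=lambda a,ax:np.percentile(a[:,ax],[.5,99.5]).round(1)
    print(n,'green x',pc(q,0),'y',pc(q,1),'caddy x',pc(c,0),'y',pc(c,1))
E
python3 m.py
```

```text
(array([0.61286708, 0.04722695, 0.03295257]), np.float64(86.90570546688188), array([ 0.00813744, -0.005114  , -0.99995381])) [  1.35741773 -10.97314944   4.79340346] 0.13362794195792843
wrist green x [524.3 651.4] y [119.5 241.6] caddy x [537.2 678.1] y [130.4 232.3]
scene green x [525.8 695.6] y [119.3 340.5] caddy x [538.7 686.7] y [132.2 332.8]
```

>>> apply_moves(claw=[-1,-0.7,-0.5,-0.4,-0.4], travel=[[0,-0.002,0],[0,-0.003,0],[0,-0.003,0],[0,-0.003,0],[0,-0.003,0]], turn=[[0,0,0],[0,0,0],[0,0,0],[0,0,0],[0,0,0]])

```text
t: 42.27
tcp_pos: [0.6084, 0.0493, 0.0304]
tool_rot: [0.026, 1.0, 0.0, -0.0]
force: [-0.2, 0.2, 0.1]
finger_gap: 0.301
gripper_force: 0.0
```

>>> apply_moves(claw=[-0.4,-0.4,-0.4,-0.4,-0.4], travel=[[0,0,-0.02],[0,0,-0.06],[0,0,-0.1],[0,0,-0.14],[0,0,-0.17]], turn=[[0,0,0],[0,0,0],[0,0,0],[0,0,0],[0,0,0]])

```text
t: 42.68
tcp_pos: [0.6093, 0.0494, 0.1688]
tool_rot: [0.026, 1.0, -0.0, 0.001]
force: [1.2, 0.0, 0.2]
finger_gap: 0.303
gripper_force: 0.0
```

>>> apply_moves(claw=[-0.4,-0.4,-0.4,-0.4,-0.4], travel=[[0.05,-0.05,-0.05],[0.1,-0.1,-0.1],[0.1,-0.1,-0.1],[0.1,-0.1,-0.1],[0.1,-0.1,-0.1]], turn=[[0,0,0],[0,0,0],[0,0,0],[0,0,0],[0,0,0]])

```text
t: 43.1
tcp_pos: [0.524, -0.0279, 0.2487]
tool_rot: [0.028, 1.0, -0.001, 0.002]
force: [0.7, -0.3, 0.5]
finger_gap: 0.301
gripper_force: 0.0
```

```bash
python3 m.py
python3 - <<'E'
from h import *
standing();s=snap('wrist');P=cloud(s)
t=mask(s,'red')&(P[...,2]>.08)&(P[...,2]<.095)&(P[...,1]>.05)&(P[...,1]<.13)&(P[...,0]<.5);p=P[t];print('tab',t.sum(), p.min(0),p.max(0))
plan((.4215,.0895,.16,-3.1))
E
```

```text
(array([ 0.52400882, -0.02786355,  0.24869769]), np.float64(86.84186908897044), array([ 0.00306534, -0.00123512, -0.99999454])) [ 0.71215321 -0.30104601  0.48148813] 0.3007173241158904
wrist green x [524.5 694.3] y [120.6 342.9] caddy x [536.6 684.9] y [130.8 329.3]
scene green x [526.2 695.6] y [119.4 340.5] caddy x [537.9 687.1] y [132.  331.8]
orange ztop 0.172 mid [0.634 0.188 0.138] n 163
yellow ztop 0.174 mid [0.586 0.15  0.167] n 53
red ztop 0.174 mid [0.658 0.232 0.157] n 91
green ztop 0.174 mid [0.588 0.247 0.16 ] n 51
tab 730 [0.41264607 0.07212723 0.08005089] [0.42943414 0.10248537 0.08952519]
travel [0.046, 0.046, 0.036] turn [0, 0, np.float64(0.1669)] rows 5
travel [0.062, 0.017, 0.036] turn [0, 0, np.float64(0.1669)] rows 5
travel [0.062, -0.017, 0.036] turn [0, 0, np.float64(0.1669)] rows 5
-- at [ 0.4215  0.0895  0.16   -3.1   ]
```

>>> apply_moves(claw=[-0.2,-0.2,-0.2,-0.2,-0.2], travel=[[0.046,0.046,0.036],[0.046,0.046,0.036],[0.046,0.046,0.036],[0.046,0.046,0.036],[0.046,0.046,0.036]], turn=[[0,0,0.167],[0,0,0.167],[0,0,0.167],[0,0,0.167],[0,0,0.167]])

```text
t: 43.72
tcp_pos: [0.4899, 0.0133, 0.2161]
tool_rot: [0.285, 0.958, 0.0, -0.001]
force: [0.8, 0.6, 0.2]
finger_gap: 0.404
gripper_force: 0.0
```

>>> apply_moves(claw=[-0.2,-0.2,-0.2,-0.2,-0.2], travel=[[0.062,0.017,0.036],[0.062,0.017,0.036],[0.062,0.017,0.036],[0.062,0.017,0.036],[0.062,0.017,0.036]], turn=[[0,0,0.167],[0,0,0.167],[0,0,0.167],[0,0,0.167],[0,0,0.167]])

```text
t: 44.13
tcp_pos: [0.456, 0.0513, 0.188]
tool_rot: [0.524, 0.852, -0.0, -0.001]
force: [-0.1, 0.5, 0.9]
finger_gap: 0.398
gripper_force: 0.0
```

>>> apply_moves(claw=[-0.2,-0.2,-0.2,-0.2,-0.2], travel=[[0.062,-0.017,0.036],[0.062,-0.017,0.036],[0.062,-0.017,0.036],[0.062,-0.017,0.036],[0.062,-0.017,0.036]], turn=[[0,0,0.167],[0,0,0.167],[0,0,0.167],[0,0,0.167],[0,0,0.167]])

```text
t: 44.55
tcp_pos: [0.4217, 0.089, 0.1596]
tool_rot: [0.726, 0.687, -0.0, -0.0]
force: [0.6, 0.6, -0.0]
finger_gap: 0.402
gripper_force: 0.0
```

>>> apply_moves(claw=[-0.2,-0.2,-0.2], travel=[[0,0,0],[0,0,0],[0,0,0]], turn=[[0,0,0],[0,0,0],[0,0,0]])

```text
t: 44.8
tcp_pos: [0.4218, 0.0885, 0.1601]
tool_rot: [0.726, 0.688, 0.0, 0.0]
force: [0.6, -0.1, -0.4]
finger_gap: 0.4
gripper_force: 0.0
```

Run:
```python
from h import *
print(cur())
plan((.421,.0885,.055,-3.1),(.421+.0549,.0885-.0029,.055,-3.1))
```

```text
(array([0.42178304, 0.08846469, 0.16009198]), np.float64(-3.0767479416873034), array([ 2.87072078e-04, -2.01024067e-05, -9.99999959e-01]))
travel [-0.0, -0.001, 0.131] turn [0, 0, np.float64(0.0001)] rows 3
-- at [ 0.421   0.0885  0.055  -3.1   ]
travel [0.0, 0.069, -0.0] turn [0, 0, np.float64(-0.0)] rows 2
-- at [ 0.4759  0.0856  0.055  -3.1   ]
```

>>> apply_moves(claw=[-0.2,-0.2,-0.2,-0.2,-0.2], travel=[[0,-0.001,0.045],[0,-0.001,0.09],[0,-0.001,0.131],[0,-0.001,0.131],[0,-0.001,0.131]], turn=[[0,0,0],[0,0,0],[0,0,0],[0,0,0],[0,0,0]])

```text
t: 45.22
tcp_pos: [0.4194, 0.0885, 0.054]
tool_rot: [0.726, 0.687, -0.002, -0.002]
force: [-0.0, -0.1, 0.6]
finger_gap: 0.4
gripper_force: 0.0
```

>>> apply_moves(claw=[-1,-1,-1,-1,-1], travel=[[0,0,0],[0,0,0],[0,0,0],[0,0,0],[0,0,0]], turn=[[0,0,0],[0,0,0],[0,0,0],[0,0,0],[0,0,0]], newtons=40)

```text
t: 45.63
tcp_pos: [0.4218, 0.0885, 0.057]
tool_rot: [0.726, 0.687, 0.001, 0.002]
force: [0.6, -0.8, 8.8]
finger_gap: 0.179
gripper_force: 44.0
```

>>> apply_moves(claw=[-1,-1,-1,-1,-1], travel=[[0,0.015,0],[0,0.03,0],[0,0.045,0],[0,0.058,0],[0,0.065,0]], turn=[[0,0,0],[0,0,0],[0,0,0],[0,0,0],[0,0,0]])

```text
t: 46.05
tcp_pos: [0.4739, 0.0858, 0.0571]
tool_rot: [0.727, 0.687, 0.001, 0.001]
force: [-1.8, 1.1, 8.6]
finger_gap: 0.177
gripper_force: 44.1
```

>>> apply_moves(claw=[-1,-1,-1,-1,-1], travel=[[0,0.004,0],[0,0.008,0],[0,0.01,0],[0,0.01,0],[0,0.01,0]], turn=[[0,0,0],[0,0,0],[0,0,0],[0,0,0],[0,0,0]])

```text
t: 46.47
tcp_pos: [0.4762, 0.0857, 0.057]
tool_rot: [0.726, 0.687, -0.002, -0.002]
force: [-8.6, 0.1, 14.1]
finger_gap: 0.179
gripper_force: 44.8
```

>>> apply_moves(claw=[-1,-1,-1,-1], travel=[[0,0.006,0],[0,0.006,0],[0,0.006,0],[0,0.006,0]], turn=[[0,0,0],[0,0,0],[0,0,0],[0,0,0]])

```text
t: 46.8
tcp_pos: [0.4761, 0.0858, 0.0569]
tool_rot: [0.726, 0.687, -0.006, -0.006]
force: [-16.3, -0.5, 18.6]
finger_gap: 0.18
gripper_force: 48.2
```

>>> apply_moves(claw=[-0.2,-0.2,-0.2,-0.2,-0.2], travel=[[0,-0.01,0],[0,-0.012,0],[0,-0.012,0],[0,-0.012,-0.04],[0,-0.012,-0.09]], turn=[[0,0,0],[0,0,0],[0,0,0],[0,0,0],[0,0,0]])

```text
t: 47.22
tcp_pos: [0.4745, 0.0854, 0.1257]
tool_rot: [0.727, 0.687, -0.002, -0.002]
force: [1.8, -0.1, -0.0]
finger_gap: 0.4
gripper_force: 0.0
```

>>> apply_moves(claw=[0,0,0,0,0], travel=[[0,0,-0.05],[-0.03,0,-0.1],[-0.08,0,-0.15],[-0.13,0,-0.17],[-0.15,0,-0.17]], turn=[[0,0,0],[0,0,0],[0,0,0],[0,0,0],[0,0,0]])

```text
t: 47.63
tcp_pos: [0.4714, -0.0361, 0.2674]
tool_rot: [0.726, 0.687, 0.002, 0.004]
force: [0.8, 0.2, 0.3]
finger_gap: 0.5
gripper_force: 0.0
```

>>> apply_moves(claw=[0,0,0,0,0], travel=[[-0.05,0,0],[-0.1,0,0],[-0.15,0,0],[-0.2,0,0],[-0.2,0,0]], turn=[[0,0,0],[0,0,0],[0,0,0],[0,0,0],[0,0,0]])

```text
t: 48.05
tcp_pos: [0.4615, -0.2023, 0.2642]
tool_rot: [0.729, 0.684, -0.001, 0.004]
force: [-0.4, 1.0, -0.2]
finger_gap: 0.499
gripper_force: 0.0
```

Run:
```python
from h import *
print(cur());standing();standing('top');caddy('top');caddy('scene')
s=snap('top');P=cloud(s)
t=mask(s,'red')&(P[...,2]>.08)&(P[...,2]<.1)&(P[...,1]>.05)&(P[...,1]<.13)&(P[...,0]<.55);print('tab',P[t].mean(0),P[t].min(0),P[t].max(0))
m=mask(s,'green',80,40);m[205:]=0
q=np.array([ray(s,u,v,0)[:2] for v,u in np.argwhere(m&(P[...,2]<.012))]);print('green',cv2.minAreaRect((q*1000).astype(np.float32)))
cv2.imwrite('pics/t9.png',cv2.resize(s['pixels'][90:260,150:420],None,fx=2.9,fy=2.9)[:,:,::-1])
```

```text
(array([ 0.46150702, -0.20225022,  0.26423324]), np.float64(-3.60582117004157), array([ 0.00442165, -0.00664789, -0.99996813]))
orange ztop 0.174 mid [0.633 0.187 0.141] n 156
yellow ztop 0.175 mid [0.588 0.152 0.159] n 51
red ztop 0.174 mid [0.658 0.232 0.163] n 88
green ztop 0.173 mid [0.588 0.248 0.164] n 59
orange ztop 0.174 mid [0.661 0.183 0.138] n 153
yellow ztop 0.174 mid [0.583 0.154 0.159] n 119
red ztop 0.173 mid [0.654 0.232 0.144] n 122
green ztop 0.174 mid [0.584 0.248 0.139] n 123
top caddy [622.2 199.1] [197.5 148.2] 86.54 444
scene caddy [623.5 197.7] [204.6 148.8] 86.8 209
tab [0.47553417 0.08762035 0.08771967] [0.46873417 0.07207339 0.08277944] [0.48394322 0.10215923 0.09293979]
green ((621.7085571289062, 200.11068725585938), (221.5200653076172, 171.75547790527344), 86.95939636230469)
```

View pics/t9.png

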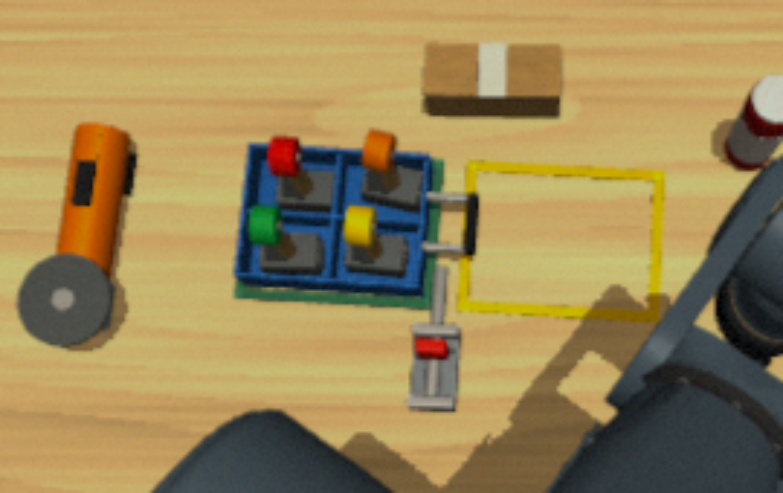

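The caddy is squarely in the bay (centre within 1 mm of the outline's, yaw within 0.5°). All four hammers are upright, the bolt is fully home and the bystanders are untouched.

```bash
python3 -c "
from station import manip; print(manip.sign_off())"
```

```text
the job is handed in; nothing more can be done
None
```

The job is done and handed in at about 48 s: all four hammers stand in the caddy, the caddy sits squarely in the green bay, and the bolt is thrown fully home behind it.

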